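Kit a rigging tool tray to its drawn layout

TASK

Make up the lifting kit in the steel tray so that it matches the layout drawn on its liner: lay the longest wrench from the sloped rack, the large shackle and the base parts tray (the one with the key standing up at one end) each inside its own outline, turned the way it is drawn, then stack the top parts tray on the base tray with its notched end over the key so that it sits fully down. Set the things down, do not let them drop, keep the two parts trays level so that their small hardware stays in, and leave everything else on the bench where it is.

Things in the scene. Friction and masses are not known exactly. Their poses are not given: they have to be found in the camera images.
- kit: Fixed shallow black steel tray, 250 mm (its x) by 280 mm (its y), rim 18 mm high and 3 mm thick, black rubber liner whose top is 5 mm above its underside. Origin: centre of the underside, on the bench. It does not move when pushed.
- mark_wrench: Outline of the long wrench drawn in light lines on the liner, about 6 mm larger all round than the wrench. Origin on the liner (5 mm above the bench) at the centre of the drawn ring; +x runs along the drawn shaft to the drawn open-jaw head. The wrench belongs with its own frame on this one.
- mark_wrench_head (a point): Centre of the drawn open-jaw head, 170 mm from the drawn ring centre along the mark's x, on the liner.
- mark_shackle: Outline of the large shackle drawn on the liner, about 6 mm larger all round. Origin on the liner, mid-drawing; +x to the drawn round bow, -x to the drawn pin, whose head sticks out to +y. The shackle's frame belongs on this one. This outline and the base tray's lie side by side, either one on the left.
- mark_shackle_bow (a point): Point on the liner 34.5 mm from the mark's origin along its +x, in the drawn bow.
- mark_tray: Outline of the base parts tray drawn on the liner, about 6 mm larger all round: a rectangle with a small bump for the key at its +x end. Origin on the liner at the middle of the rectangle. The base tray belongs with its own frame on this one.
- mark_tray_key (a point): Point on the liner 51 mm from the mark's origin along its +x, in the drawn key bump.
- rack: Fixed open black rack, 190 (x) by 180 (y) by 120 mm high. Two rails carry three wrenches, 50 mm apart, on a slope rising 30 deg (0.524 rad) to the rack's +x, away from the kit tray: ring end low behind a 12 mm lip, head high; 13 mm posts on the rails part them. Between the rails (wrench x 30 to 105 mm) it is free beside the shaft and at least 25 mm below it. Origin: centre of the underside.
- wrench: Longest of the three steel wrenches in the rack, in any slot; 203 mm, 0.19 kg. Origin under the ring centre in the plane it rests on when laid flat; +x along the shaft to the open-jaw head, z normal to its flat (30 deg off vertical in the rack). Ring 26, head 42 mm across, z 0 to 11 mm; shaft 13 mm wide (y), z 1.5 to 9.5 mm. Pinch the shaft near x 80 mm: near balance, clear of the rails.
- wrench_head (a point): Centre of the wrench's open-jaw head, 170 mm from the ring centre along its x, z 0.
- shackle: Large forged D-shackle with screw pin, lying flat, about 0.34 kg. 85 mm long (x -43 at the pin eyes to +42 at the bow), 54 mm wide over two parallel legs (15 mm bar, x -17 to 15, centre line 10 mm high). Eyes 26 mm high; pin along y at x -30, its head out to y +44 (x -39 to -21). Origin: middle of the underside; x from pin to bow, z up as it lies.
- shackle_bow (a point): Point at shackle x 34.5, y 0, z 0, under the bow.
- base_tray: Open grey parts tray with small hardware in it, 0.18 kg: 92 mm (x) by 60 mm (y), rim 30 mm high, walls 3 mm. A key 20 mm wide (y) stands against its +x end wall from x 46 to 54 mm and rises to 40 mm, 10 mm above the rim. Origin: centre of the underside; z up.
- base_key (a point): Top of the base tray's key (x 51, y 0, z 40 mm).
- top_tray: Grey parts tray, 0.17 kg: body 92 (x) by 60 mm (y), z 6 to 29 mm, on a tapered foot (80 by 48, z 0 to 6) that drops into the base tray's rim with 3 mm play. End flanges (z 6 to 10) reach x +-54; the +x one has a 26 mm wide notch that goes over the base's key (wrong way round it stands on the key). Seated: origin 24 mm above the base's, axes together. Origin: centre of the underside; z up.
- top_notch (a point): Middle of the top tray's notch (x 51, y 0, z 6 mm).
- small_shackle: Small D-shackle, two thirds the size of the large one, 56 mm long. Leave it alone.
- wrench_mid: Middle-sized wrench in the rack, about 180 mm overall. Leave it alone.
- wrench_small: Shortest wrench in the rack, about 155 mm overall. Leave it alone.
- tape_roll: Roll of beige tape, 90 mm across, 24 mm high, beyond the kit tray. Leave it alone.
- tape_measure: Dark tape measure, 68 by 36 by 62 mm high, beyond the kit tray. Leave it alone.
- oil_bottle: White oil bottle, 44 mm across, 120 mm high, beyond the kit tray. Leave it alone.
- socket: Deep socket, 27 mm across, 64 mm high, standing near left of the kit tray. Leave it alone.
There are look-alikes about, which are no part of the job. Leave any brown or purple look-alike of the base_tray alone.

How it is judged:
By the outcome, as a careful person would: the job done as asked, in the order asked, and still so for the second after the job is handed in, with the robot touching nothing.
It also fails if it takes over 72 s, if anything falls off the work surface, if the arm or the gripper's body presses on something with over 40 N, if the wrist force passes 120 N, or if a joint passes its speed limit or range.

ROBOT

A 6-joint arm with a two-finger parallel gripper is mounted at the origin on the work surface. World frame = base frame: x ahead of the robot, y to its left, z up, the work surface at z = 0. Lengths are in mm, angles in rad, forces in N, time in s.
With the tool pointing down it reaches from about 350 to 875 mm from the base axis. Payload 4.2 kg.
Tool frame: the origin (TCP) lies at the very end of the fingers, on their centre line; the grasp point (between the pads) lies 19 mm behind it (arm.tcp_to_grasp is the x of the grasp point in the tool frame, in mm); x points along the fingers, z is the direction in which the jaws open and shut, and the axes are right-handed (so a half turn about x gives the same grasp; the last joint's range is limited). The gripper opens to 85 mm and grips with 20 to 120 N. Pads are 22 mm wide; open, the fingers measure 114 mm over their backs; the gripper's body (76 mm by 85 mm) begins 54 mm behind the grasp point. The pads swing forward as they close: fully open they stand 13 mm farther back than shut.
Start: joints at [1.368, 0.385, 0.008, 0, -1.194, -0.259], TCP at [278.441, 559.526, 231.312] pointing down, gripper open.
Joint ranges: [-3.14, 3.14], [-1.21, 2.06], [-1.07, 1.41], [-3.16, 2.05], [-2.99, -0.16], [-3.1, 3.1]. Speed limits (rad/s): [2.79, 2.79, 3.14, 3.14, 3.14, 3.14].

INTERFACE

Orientations are given as a unit quaternion [x, y, z, w].
In Python, from bench import status, get_image, job, arm gives the robot as it stands.
- The arm moves only by the tool apply_moves, never from a script. Its argument "targets" is text: rows parted by semicolons, each of 5 numbers parted by spaces: the shift along the tool's x, y, z in mm, then the turn about the tool's x in degrees, then the gripper's target within -1 to 1 (shut at 1, half-way at 0, fully open at -1). In form: dx dy dz spin hand; .... A call has 1 to 10 rows; each row is the pose to reach, as a shift and turn from the pose commanded when the call began, along the tool's axes at that moment; what a row does not reach only later rows make up. A row lasts 1/12 s, in which the tool goes at most 41.7 mm and 7.16 degrees, less where a joint would pass 70% of its speed; a pose out of reach is approached as far as the arm can. A call with a gripper value outside its range is refused whole. The fingers move at their own pace and stop on an object; the grip force is fixed at half the most. Time passes only in rows, so rows that repeat a pose let the fingers close. It gives the time, the measured TCP pose, the force and the opening at its end, in the units of the state.
- status.read_state(): the state, without advancing time (a new reading comes with each control period).
- get_image(name): name is "side" or "top" or "wrist"; returns a dict with "img" (480x640x3 uint8, red, green, blue), "mtx" (3x3 intrinsics, pixels), "world_from_camera" (4x4, takes a point from camera to world coordinates). Camera axes: x right, y down, z forward; pixel columns grow to the right and rows downward; lengths in mm; the calibration is good to about 2 mm. A picture is of the moment at which its call begins. There is no depth.
- job.job_done(): hands the job in, once; it reports no verdict.
The state is a dict: "clock": time; "joints": joint angles; "joint_vel": joint speeds; "joint_efforts": joint torques, N m; "position": TCP position; "ee_rot": TCP orientation; "contact_force": force on the tool from outside, world axes, zero at the start; "wrist_torque": the same for the moment, N m; "gripper_width": finger opening in mm.
Only numpy, scipy, OpenCV 4.12 (cv2) and the standard library are available. Lean on these libraries where they do the work, as an engineer would, in place of code of your own. Each camera call takes 0.05 s, during which the arm holds its last target.

## Working session

There is one attempt and no reset: what is moved stays moved. The work goes in short steps, Python scripts to look and compute and a tool call to move; the robot and the scene stay as the last step left them, time stands still between calls to the robot, and variables do not carry over. Pictures are saved under pics/ and viewed, and the job is handed in when it is done.

Besides the shell and the picture viewer there is one more tool, called after ">>>" by a JSON object that holds its "api" and its "payload". apply_moves: Moves the arm, as the interface text tells. Its arguments: {"type":"object","properties":{"targets":{"type":"string"}},"required":["targets"]}

```bash
ls -la; mkdir -p pics; cat > h.py <<'E'
import numpy as np, cv2
from bench import status, get_image, job, arm
def snap(n,f):
    d=get_image(n); cv2.imwrite('pics/%s.png'%f,d['img'][:,:,::-1]); np.savez('pics/%s.npz'%f,img=d['img'],K=d['mtx'],T=d['world_from_camera']); return d
def load(f): 
    z=np.load('pics/%s.npz'%f); return z['img'],np.array(z['K'],float),np.array(z['T'],float)
def ray(f,u,v):
    _,K,T=load(f); d=T[:3,:3]@np.linalg.solve(K,[u,v,1.]); return T[:3,3],d/np.linalg.norm(d)
def atz(f,u,v,z):
    o,d=ray(f,u,v); return o+d*(z-o[2])/d[2]
def tri(*obs):
    A=np.zeros((3,3));b=np.zeros(3)
    rs=[ray(*o) for o in obs]
    for o,d in rs:
        P=np.eye(3)-np.outer(d,d);A+=P;b+=P@o
    p=np.linalg.solve(A,b); return p,[round(float(np.linalg.norm((np.eye(3)-np.outer(d,d))@(p-o))),1) for o,d in rs]
def proj(f,p):
    _,K,T=load(f); c=np.linalg.inv(T)@np.append(p,1.); q=K@c[:3]; return q[:2]/q[2]
def crop(f,x0,y0,x1,y1,s,out):
    im=load(f)[0][y0:y1,x0:x1,::-1]; im=cv2.resize(im,None,fx=s,fy=s,interpolation=cv2.INTER_CUBIC)
    st=20
    for x in range((x0//st+1)*st,x1,st): cv2.line(im,(int((x-x0)*s),0),(int((x-x0)*s),6),(0,255,255),1); cv2.putText(im,str(x),(int((x-x0)*s)-10,18),0,.35,(0,255,255),1)
    for y in range((y0//st+1)*st,y1,st): cv2.line(im,(0,int((y-y0)*s)),(6,int((y-y0)*s)),(0,255,255),1); cv2.putText(im,str(y),(8,int((y-y0)*s)+4),0,.35,(0,255,255),1)
    cv2.imwrite('pics/%s.png'%out,im)
E
python3 - <<'E'
from h import *
for n in ['side','top','wrist']: 
    d=snap(n,n+'0'); print(n,d['mtx'].tolist(),np.round(d['world_from_camera'],2).tolist())
print(status.read_state()); print(arm, [a for a in dir(arm) if a[0]!='_'])
E
```

```text
total 12
drwxr-xr-x  3 agent agent 4096 Dec  7 08:49 .
drwxr-xr-x 23 root  root  4096 Dec  7 08:49 ..
drwxr-xr-x  2 agent agent 4096 Dec  7 08:49 pics
side [[508.24568344947386, 0.0, 312.08176054206444], [0.0, 508.24568344947386, 241.97638393010894], [0.0, 0.0, 1.0]] [[1.0, -0.04, 0.05, 483.09], [-0.06, -0.78, 0.63, -841.12], [0.01, -0.63, -0.78, 1073.86], [0.0, 0.0, 0.0, 1.0]]
top [[596.3281110681623, 0.0, 327.92647873576914], [0.0, 596.3281110681623, 236.75879800399014], [0.0, 0.0, 1.0]] [[0.02, -0.99, 0.15, 290.53], [-1.0, -0.02, 0.01, -48.39], [-0.0, -0.15, -0.99, 1994.22], [0.0, 0.0, 0.0, 1.0]]
wrist [[361.2371773529472, 0.0, 317.00505559858584], [0.0, 361.2371773529472, 239.07682417496827], [0.0, 0.0, 1.0]] [[-0.44, -0.86, -0.25, 342.3], [-0.9, 0.43, 0.12, 526.82], [0.0, 0.28, -0.96, 372.42], [0.0, 0.0, 0.0, 1.0]]
{'clock': 0.15, 'joints': array([ 1.36759092e+00,  3.85382156e-01,  6.93474981e-03, -3.60111117e-04,
       -1.19400409e+00, -2.58607418e-01]), 'joint_vel': array([-0.00084269, -0.00288413,  0.0032054 ,  0.00128912,  0.00057585,
       -0.00084369]), 'joint_efforts': array([ 3.72188179e-04, -3.92679262e+01,  1.88580787e+01,  4.18850765e+00,
       -3.38998085e-03,  2.89770682e-06]), 'position': array([278.26570207, 559.14031498, 230.46837318]), 'ee_rot': array([-0.60069602, -0.37191589,  0.60167231, -0.37260341]), 'contact_force': array([-0.09361355, -0.52099573, -0.26667491]), 'wrist_torque': array([0.015883  , 0.03187984, 0.01173024]), 'gripper_width': 85.34966895509618}
<Robot object at 0x7f821955be00> ['IKError', 'tcp_to_grasp']
```

View pics/top0.png

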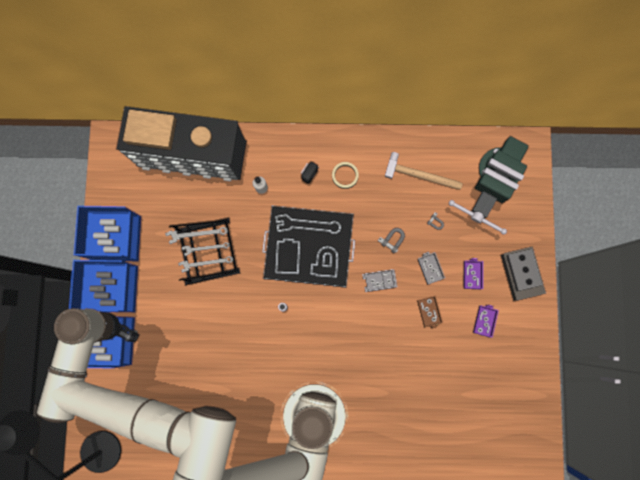

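View pics/side0.png

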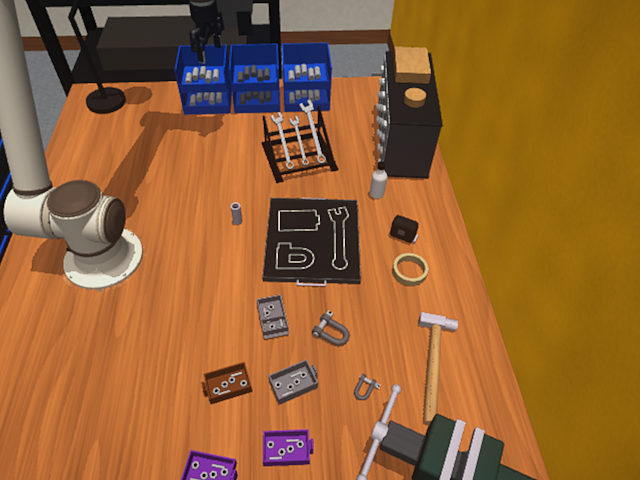

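View pics/wrist0.png

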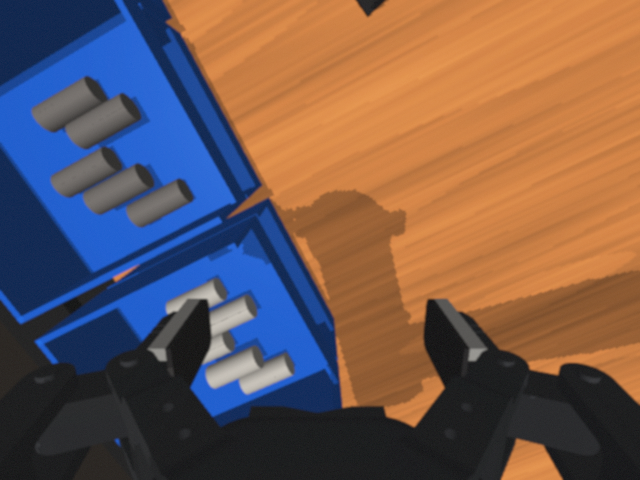

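```bash
python3 - <<'E'
from h import *
crop('side0',220,180,380,290,5,'c1'); crop('side0',190,280,390,420,4,'c2'); crop('side0',220,80,380,230,5,'c3')
s=status.read_state()
from scipy.spatial.transform import Rotation as R
print(R.from_quat(s['ee_rot']).as_matrix().round(4))
for n,(u,v) in dict(kit=(309,246),shk=(393,240),g1=(380,280),g2=(430,268),rack=(205,250)).items(): print(n,atz('top0',u,v,10).round(0))
for n,(u,v) in dict(kit=(312,240),shk=(330,330),g1=(272,316),g2=(293,382),rack=(300,145)).items(): print(n,atz('side0',u,v,10).round(0))
E
```

```text
[[-7.000e-04  8.952e-01 -4.457e-01]
 [-1.600e-03 -4.457e-01 -8.952e-01]
 [-1.000e+00  1.000e-04  1.700e-03]]
kit [553.  26.  10.]
shk [ 578. -256.   10.]
g1 [ 443. -213.   10.]
g2 [ 486. -379.   10.]
rack [534. 375.  10.]
kit [551.  20.  10.]
shk [ 577. -256.   10.]
g1 [ 441. -210.   10.]
g2 [ 484. -379.   10.]
rack [538. 409.  10.]
```

View pics/c1.png

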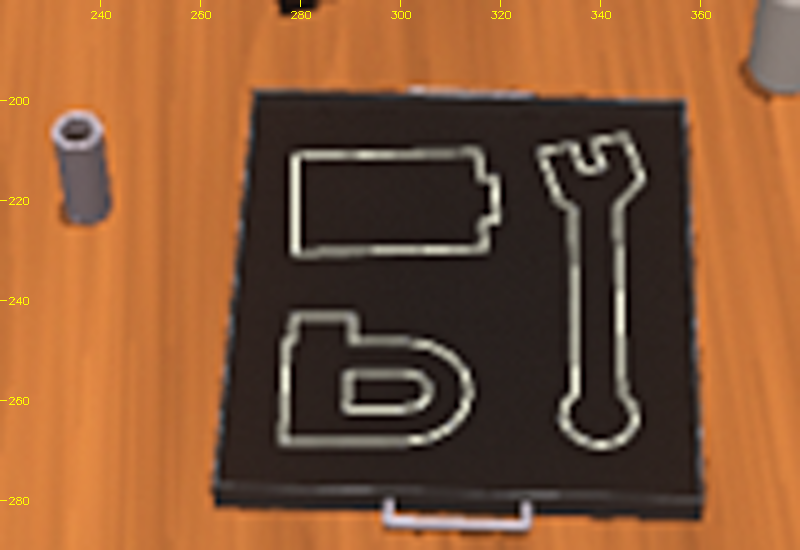

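View pics/c2.png

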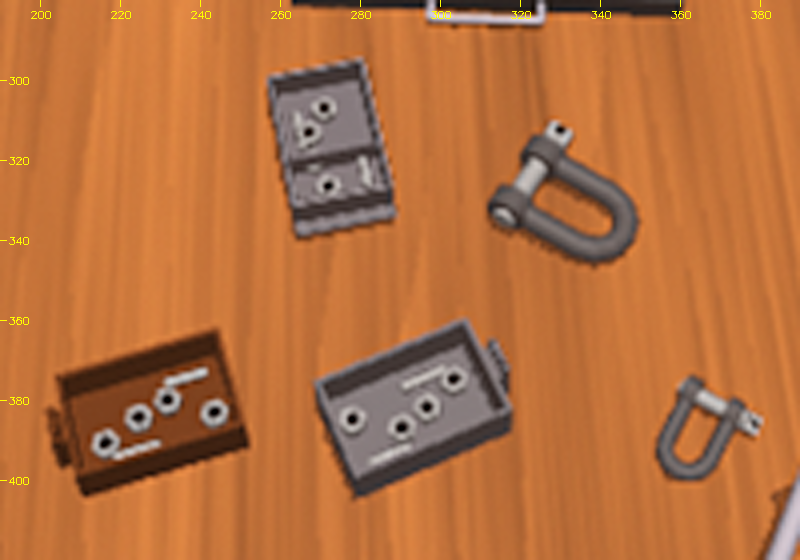

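View pics/c3.png

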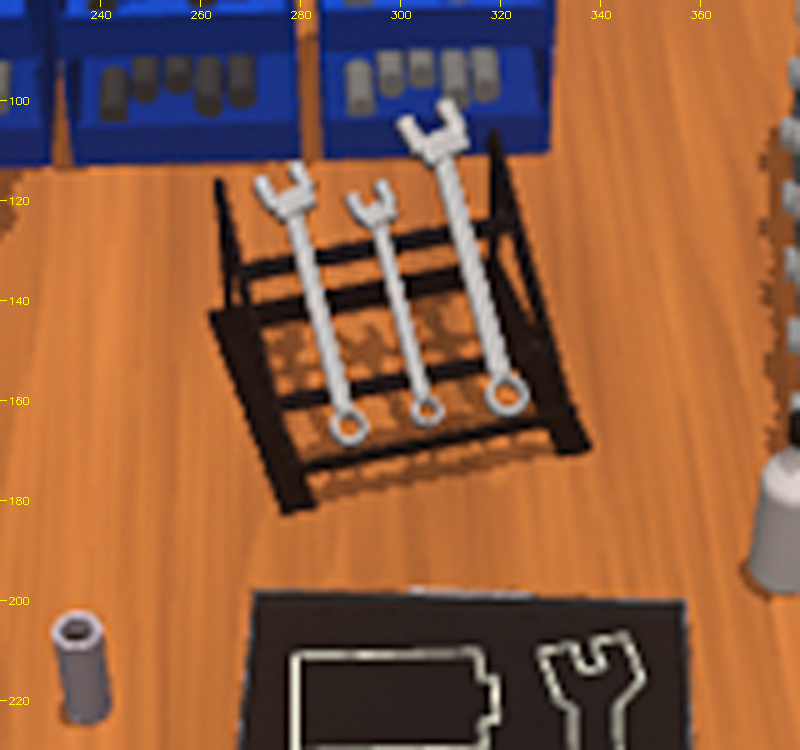

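```bash
cat >> h.py <<'E'
import json
def phi_now():
    from scipy.spatial.transform import Rotation as R
    m=R.from_quat(status.read_state()['ee_rot']).as_matrix(); return np.degrees(np.arctan2(m[1,1],m[0,1]))
def getc(): return json.load(open('cmd.json'))
def setc(c): json.dump(c,open('cmd.json','w'))
def plan(x,y,z,phi,c=None):
    c=c or getc(); d=np.array([x-c[0],y-c[1],z-c[2]]); f=np.radians(c[3])
    ty=np.array([np.cos(f),np.sin(f),0]); tz=np.array([np.sin(f),-np.cos(f),0])
    sp=(c[3]-phi+180)%360-180
    return [round(float(v),2) for v in (-d[2],d@ty,d@tz,sp)]
def upd(dx,dy,dz,sp):
    c=getc(); f=np.radians(c[3]); 
    c=[c[0]+dy*np.cos(f)+dz*np.sin(f),c[1]+dy*np.sin(f)-dz*np.cos(f),c[2]-dx,(c[3]-sp+180)%360-180]; setc(c)
    s=status.read_state(); print('cmd',np.round(c,2),'meas',s['position'].round(2),round(phi_now(),2),'t',s['clock'],'F',s['contact_force'].round(1),'w',round(s['gripper_width'],1),'q',s['joints'].round(2))
E
python3 - <<'E'
from h import *
setc([278.44,559.53,231.31,-26.47]); print(plan(530,370,320,-90))
E
```

```text
[-88.69, 309.67, 57.53, 63.53]
```

>>> {"api": "apply_moves", "payload": {"targets": "-89 310 58 64 -1;-89 310 58 64 -1;-89 310 58 64 -1;-89 310 58 64 -1;-89 310 58 64 -1;-89 310 58 64 -1;-89 310 58 64 -1;-89 310 58 64 -1;-89 310 58 64 -1;-89 310 58 64 -1"}}

```text
clock: 0.98
position: [531.6, 367.9, 320.2]
ee_rot: [-0.707, 0.005, 0.707, 0.005]
contact_force: [0.4, -0.2, -0.9]
gripper_width: 85.2
```

```bash
python3 - <<'E'
from h import *
upd(-89,310,58,64)
snap('wrist','A')
E
```

```text
cmd [530.09 369.43 320.31 -90.47] meas [531.65 367.91 320.19] -90.78 t 0.9833 F [ 0.4 -0.2 -0.9] w 85.2 q [ 0.85  0.38  0.22 -0.   -1.41 -0.87]
```

View pics/A.png

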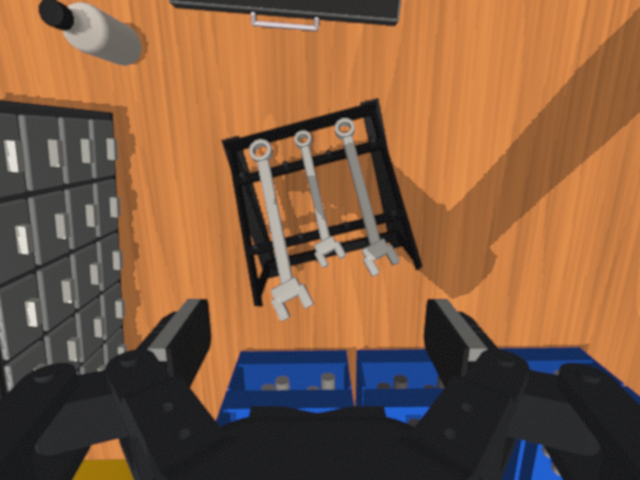

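>>> {"api": "apply_moves", "payload": {"targets": "0 120 0 0 -1;0 120 0 0 -1;0 120 0 0 -1;0 120 0 0 -1;0 120 0 0 -1;0 120 0 0 -1"}}

```text
clock: 1.53
position: [528.5, 250.3, 320.1]
ee_rot: [-0.707, 0.002, 0.707, 0.002]
contact_force: [0.5, 1.2, 0.7]
gripper_width: 85.3
```

```bash
python3 - <<'E'
from h import *
upd(0,120,0,0)
snap('wrist','B'); crop('A',220,80,430,330,3,'cA'); 
E
```

```text
cmd [529.11 249.44 320.31 -90.47] meas [528.53 250.28 320.13] -90.29 t 1.5333 F [0.5 1.2 0.7] w 85.3 q [ 0.72  0.27  0.06 -0.   -1.36 -0.72]
```

View pics/B.png

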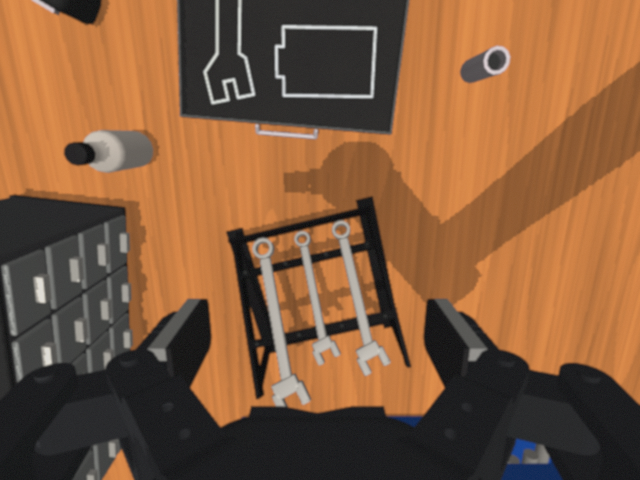

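View pics/cA.png

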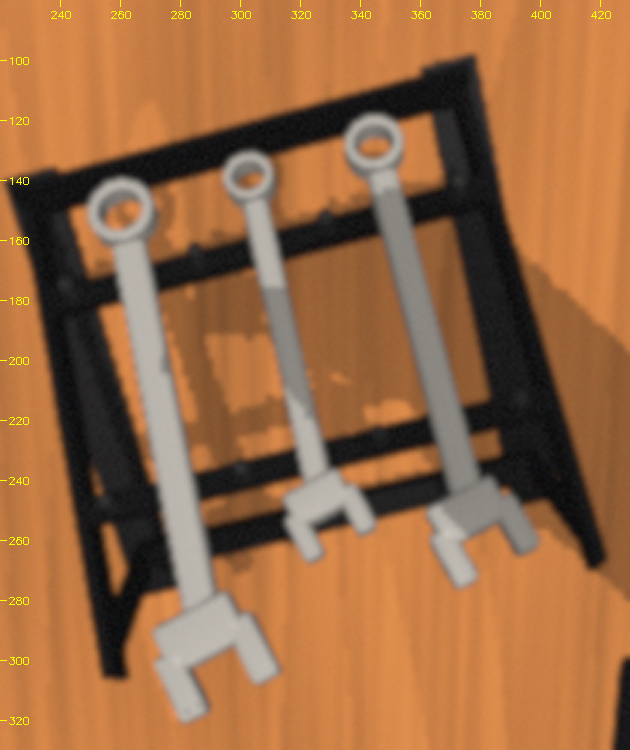

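```bash
python3 - <<'E'
from h import *
crop('B',225,190,415,420,3.2,'cB'); 
E
```

```text
(no output)
```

View pics/cB.png

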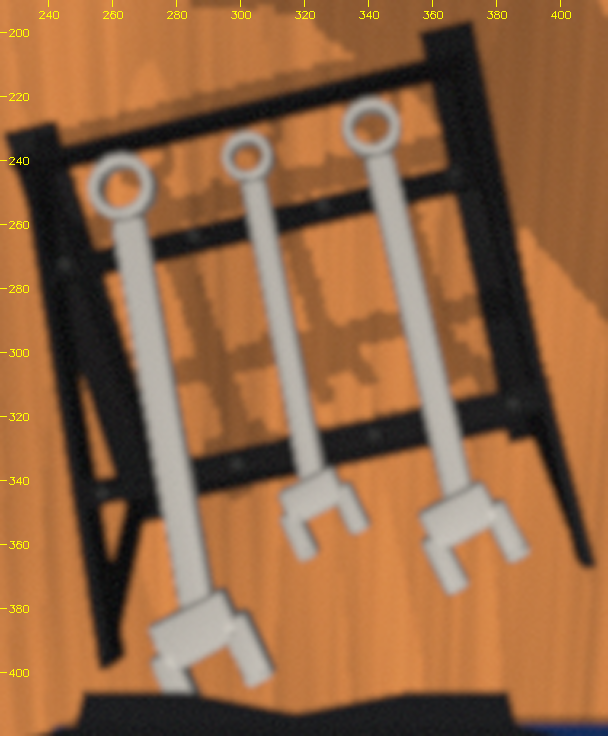

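>>> {"api": "apply_moves", "payload": {"targets": "0 170 0 0 -1;0 170 0 0 -1;0 170 0 0 -1;0 170 0 0 -1;0 170 0 0 -1;0 170 0 0 -1;0 170 0 0 -1"}}

```text
clock: 2.17
position: [528.1, 80.5, 320.0]
ee_rot: [-0.707, 0.002, 0.707, 0.002]
contact_force: [1.2, 0.1, 0.3]
gripper_width: 85.6
```

```bash
python3 - <<'E'
from h import *
upd(0,170,0,0)
snap('wrist','C')
E
```

```text
cmd [527.71  79.44 320.31 -90.47] meas [528.07  80.55 319.96] -90.39 t 2.1667 F [1.2 0.1 0.3] w 85.6 q [ 0.45  0.18 -0.06 -0.   -1.33 -0.46]
```

View pics/C.png

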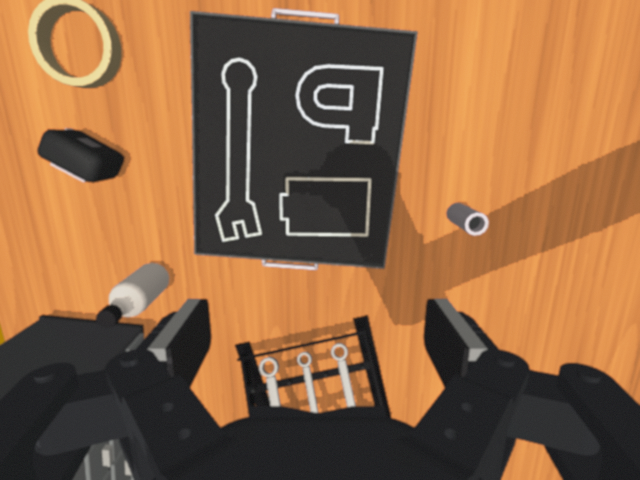

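```bash
python3 - <<'E'
from h import *
r=tri(('A',260.3,150),('B',263.1,248.4)); j=tri(('A',285.7,281),('B',286.3,378.1))
print(r,j); print(tri(('A',260.3,150),('B',263.1,248.4),('C',269,368)))
d=j[0]-r[0]; print(np.linalg.norm(d),np.degrees(np.arcsin(d[2]/np.linalg.norm(d))),np.degrees(np.arctan2(d[1],d[0])))
# head tips etc in A
print([tri(('A',220+a/3,80+b/3),('B',225+c/3.2,190+e/3.2))for a,b,c,e in [(153,635,150,630),(228,593,224,590),(279,672,273,672)]])
# kit corners B/C
crop('C',180,0,430,280,2.8,'cC')
E
```

```text
(array([595.81233212, 312.18758489,  40.34731273]), [0.3, 0.3]) (array([565.07049   , 440.90331253, 116.17365682]), [0.6, 0.6])
(array([595.57423858, 312.1643081 ,  40.49464418]), [0.5, 0.1, 0.4])
152.5202736037542 29.81200932997972 103.43261138472566
[(array([581.36620062, 453.0030605 , 115.45797939]), [0.1, 0.1]), (array([555.0511679 , 438.96676031, 112.2307239 ]), [0.1, 0.1]), (array([537.66488258, 463.07388343, 124.78807926]), [0.1, 0.1])]
```

View pics/cC.png

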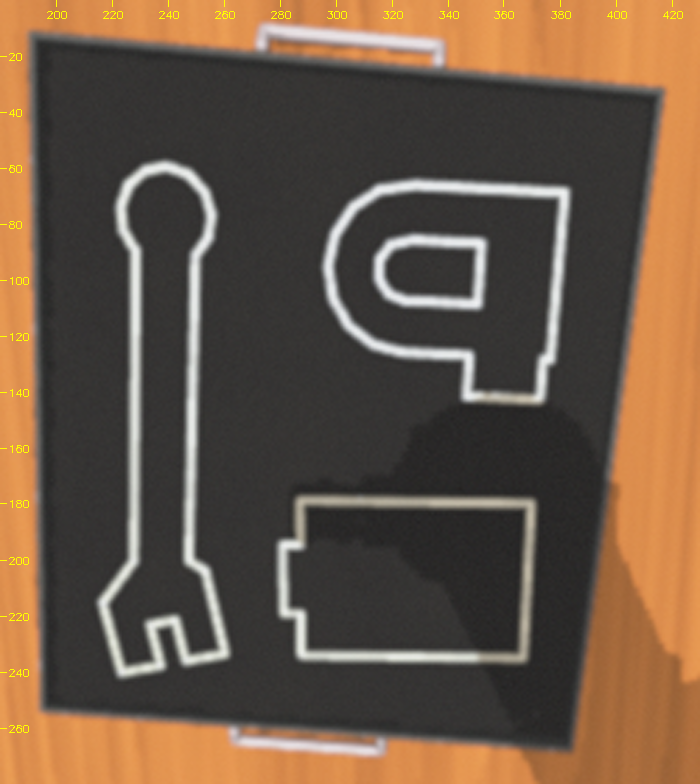

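```bash
cat >> h.py <<'E'
def fit2(model,world):
    m=np.array(model,float)[:,:2];w=np.array(world,float)[:,:2]; mc=m.mean(0);wc=w.mean(0)
    a=m-mc;b=w-wc; th=np.arctan2((a[:,0]*b[:,1]-a[:,1]*b[:,0]).sum(),(a*b).sum())
    R=np.array([[np.cos(th),-np.sin(th)],[np.sin(th),np.cos(th)]]); s=(b*(a@R.T)).sum()/(a*a).sum()
    t=wc-R@mc; return t.round(1),round(np.degrees(th),2),round(s,3),(w-(m@R.T+t)).round(1).tolist()
E
python3 - <<'E'
from h import *
crop('B',180,0,420,140,3.2,'cB2')
P=lambda a,b:atz('C',180+a/2.8,b/2.8,5)
tr=[((52,36),(300,500)),((-52,36),(533,505)),((-52,-36),(524,660)),((52,-36),(301,655)),((60,16),(283,545)),((60,-16),(283,613))]
# which side is +y? mark x ->+x world (image left); y -> +y world (image down)
tr=[((m[0],-m[1]),c) for m,c in tr]
print('tray',fit2([m for m,_ in tr],[P(*c) for _,c in tr]))
sh=[((-49,-33),(567,190)),((48,0),(327,267)),((-45,50),(540,400)),((-15,50),(467,398)),((-15,33),(470,353)),((0,-33),(440,186))]
print('shk',fit2([m for m,_ in sh],[P(*c) for _,c in sh]))
print('ring',P(166,208),[P(*c) for c in [(120,213),(212,216),(164,162)]])
a=[P(*c) for c in [(137,250),(195,255),(134,562),(190,562)]]; m=(a[2]+a[3])/2-(a[0]+a[1])/2; print(a,np.degrees(np.arctan2(m[1],m[0])))
print('kit rim corners',[atz('C',180+x/2.8,y/2.8,18) for x,y in [(32,33),(663,90),(573,748),(43,710)]])
E
```

```text
tray (array([514.8,  99.2]), np.float64(-1.48), np.float64(1.005), [[0.3, -0.2], [-0.3, -0.1], [-0.5, 0.2], [0.1, -0.1], [0.1, 0.3], [0.3, -0.1]])
shk (array([504.2, -33.7]), np.float64(-2.42), np.float64(1.014), [[-1.7, -0.5], [-0.1, -0.2], [-1.2, 0.7], [0.7, 0.9], [0.5, -0.8], [1.9, -0.2]])
ring [618.4238508  -59.12822533   5.        ] [array([637.68922916, -57.32560526,   5.        ]), array([599.47003821, -55.95568789,   5.        ]), array([618.1071846 , -76.50479975,   5.        ])]
[array([631.66698349, -42.9806161 ,   5.        ]), array([607.41844596, -40.88675321,   5.        ]), array([642.75896691,  89.30828286,   5.        ]), array([617.20247282,  89.45451968,   5.        ])] 85.45521511295199
kit rim corners [array([ 663.59756383, -119.69872774,   18.        ]), array([418.22921623, -98.60466176,  18.        ]), array([440.80031417, 175.97611971,  18.        ]), array([686.71448994, 155.86208886,  18.        ])]
```

View pics/cB2.png

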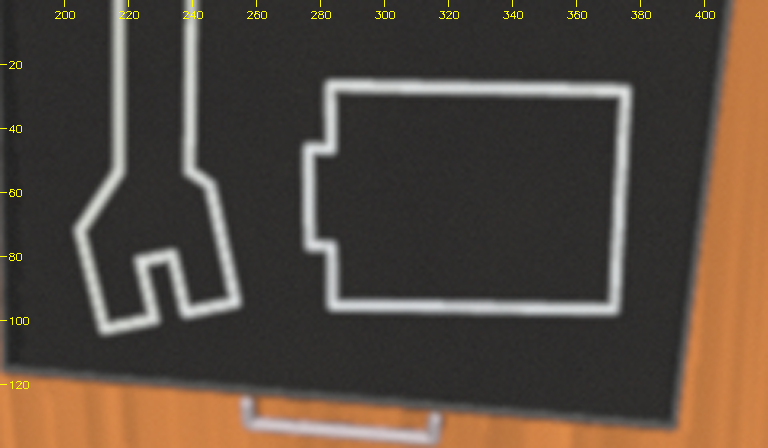

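```bash
python3 - <<'E'
from h import *
P=lambda a,b:atz('C',180+a/2.8,b/2.8,5)
Q=lambda a,b:atz('B',180+a/3.2,b/3.2,5)
C=[(300,500),(533,505),(524,660),(301,655),(283,545),(283,613)]; B=[(330,86),(626,91),(615,309),(332,305),(308,148),(308,246)]
for c,b in zip(C,B): print(tri(('C',180+c[0]/2.8,c[1]/2.8),('B',180+b[0]/3.2,b[1]/3.2)))
M=[(52,-36),(-52,-36),(-52,36),(52,36),(60,-16),(60,16)]
print('trayB',fit2(M,[Q(*b) for b in B]))
l=[(Q(119,5),Q(190,5)),(Q(119,172),Q(187,172)),(P(136,270),P(194,270)),(P(134.5,420),P(192,420)),(P(134,555),P(189,555))]
m=np.array([(a+b)/2 for a,b in l]);print(m.round(1),[np.linalg.norm(a-b) for a,b in l])
v=m-m.mean(0); u=np.linalg.svd(v)[2][0]; u*=np.sign(u[1]); print('head',np.degrees(np.arctan2(u[1],u[0])))
r=np.array([618.4,-58,5]); r0=m.mean(0)+u*((r-m.mean(0))@u); print('ringproj',r0,'head',r0+170*u)
# head outline pts C vs B
for c,b in zip([(103,603),(122,675),(227,655),(206,570)],[(79,229),(103,331),(238,304),(212,183)]): print(P(*c),Q(*b))
E
```

```text
(array([566.45627876,  61.72022929,   4.43390536]), [0.2, 0.2])
(array([462.23379162,  64.26982224,   6.69291488]), [0.4, 0.4])
(array([463.8224122 , 135.90427545,   8.05957845]), [0.1, 0.1])
(array([567.9421439 , 133.78907141,   4.81936431]), [0.1, 0.1])
(array([574.67420874,  81.73414569,   6.06600566]), [0.3, 0.3])
(array([575.92584361, 113.64380198,   4.56574424]), [0.3, 0.3])
trayB (array([515.3,  98.8]), np.float64(-1.08), np.float64(1.004), [[-0.0, 0.1], [-0.3, 0.1], [-0.5, -0.1], [0.1, 0.0], [0.1, -0.1], [0.6, 0.1]])
[[626.6  36.7   5. ]
 [630.9  89.    5. ]
 [620.4 -35.1   5. ]
 [625.2  26.4   5. ]
 [630.   86.2   5. ]] [np.float64(24.562232535420275), np.float64(24.380239402942095), np.float64(24.486415425755442), np.float64(25.247059447145247), np.float64(25.051899685395558)]
head 85.30994164880069
ringproj [618.53548728 -58.01111541   5.        ] head [632.43563526 111.41965477   5.        ]
[658.48911917 108.33329257   5.        ] [659.13912656 107.67098177   5.        ]
[652.40686446 143.02201211   5.        ] [653.37283033 142.46666126   5.        ]
[602.46184218 133.53883921   5.        ] [602.74518805 133.31717271   5.        ]
[610.1021084   93.19066493   5.        ] [609.96662512  92.7002149    5.        ]
```

```bash
python3 - <<'E'
from h import *
print(plan(579,382.3,150,-76.6))
E
```

```text
[170.31, -303.27, -48.8, -13.87]
```

>>> {"api": "apply_moves", "payload": {"targets": "170 -303.3 -48.8 -13.9 0.1;170 -303.3 -48.8 -13.9 0.1;170 -303.3 -48.8 -13.9 0.1;170 -303.3 -48.8 -13.9 0.1;170 -303.3 -48.8 -13.9 0.1;170 -303.3 -48.8 -13.9 0.1;170 -303.3 -48.8 -13.9 0.1;170 -303.3 -48.8 -13.9 0.1;170 -303.3 -48.8 -13.9 0.1;170 -303.3 -48.8 -13.9 0.1"}}

```text
clock: 3.05
position: [576.8, 386.9, 145.1]
ee_rot: [-0.7, -0.084, 0.704, -0.086]
contact_force: [-0.5, -0.3, -1.1]
gripper_width: 38.3
```

```bash
python3 - <<'E'
from h import *
upd(170,-303.3,-48.8,-13.9)
snap('wrist','D'); print(proj('D',[579,382.3,75.6]),proj('D',[579.6,379.6,80.3]))
for s in (40,60,100,120): print(s,proj('D',np.array([595.7,312.2,40.4])+s*np.array([-.2007,.8425,.5])))
E
```

```text
cmd [579.   382.33 150.31 -76.57] meas [576.81 386.94 145.1 ] -76.22 t 3.05 F [-0.5 -0.3 -1.1] w 38.3 q [ 0.82  0.57  0.09 -0.   -1.1  -0.58]
[315.40180711 248.21714534] [315.51037908 246.16024945]
40 [315.75496187 183.91430308]
60 [315.60059647 214.37054227]
100 [315.27062182 279.47442384]
120 [315.09401516 314.31885426]
```

View pics/D.png

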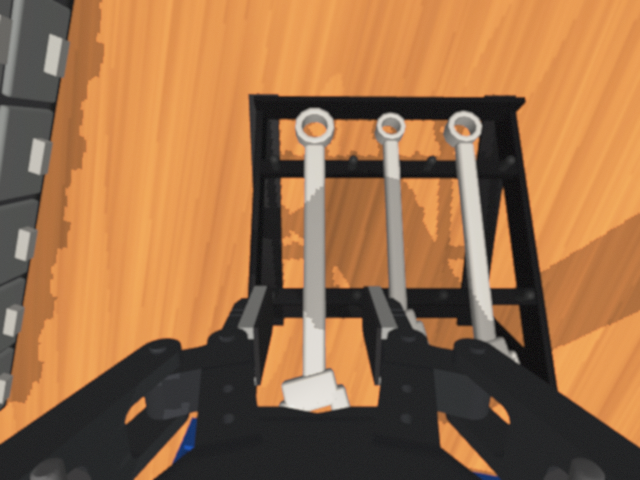

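>>> {"api": "apply_moves", "payload": {"targets": "35 0 0 0 0.1;65 0 0 0 0.1;85 0 0 0 0.1;93.5 0 0 0 0.1;93.5 0 0 0 0.1;93.5 0 0 0 0.1;93.5 0 0 0 1;93.5 0 0 0 1;93.5 0 0 0 1;93.5 0 0 0 1"}}

```text
clock: 3.93
position: [580.0, 383.1, 59.3]
ee_rot: [0.703, 0.084, -0.701, 0.082]
contact_force: [-0.2, -0.3, 5.7]
gripper_width: 11.6
```

```bash
python3 - <<'E'
from h import *
upd(93.5,0,0,0)
E
```

```text
cmd [579.   382.33  56.81 -76.57] meas [580.01 383.06  59.29] -76.53 t 3.9333 F [-0.2 -0.3  5.7] w 11.6 q [ 0.82  0.64 -0.01  0.   -0.92 -0.58]
```

>>> {"api": "apply_moves", "payload": {"targets": "0 0 0 0 1;0 0 0 0 1;-10 0 0 0 1;-25 0 0 0 1;-50 0 0 0 1;-80 0 0 0 1;-100 0 0 0 1;-100 0 0 0 1"}}

```text
clock: 4.6
position: [581.2, 384.0, 163.1]
ee_rot: [0.705, 0.085, -0.699, 0.081]
contact_force: [1.5, 1.8, 0.3]
gripper_width: 11.8
```

```bash
python3 - <<'E'
from h import *
upd(-100,0,0,0)
snap('wrist','E'); snap('side','Es'); crop('Es',220,60,380,230,4,'cEs')
E
```

```text
cmd [579.   382.33 156.81 -76.57] meas [581.24 384.02 163.05] -76.52 t 4.6 F [1.5 1.8 0.3] w 11.8 q [ 0.82  0.55  0.1   0.   -1.11 -0.58]
```

View pics/E.png

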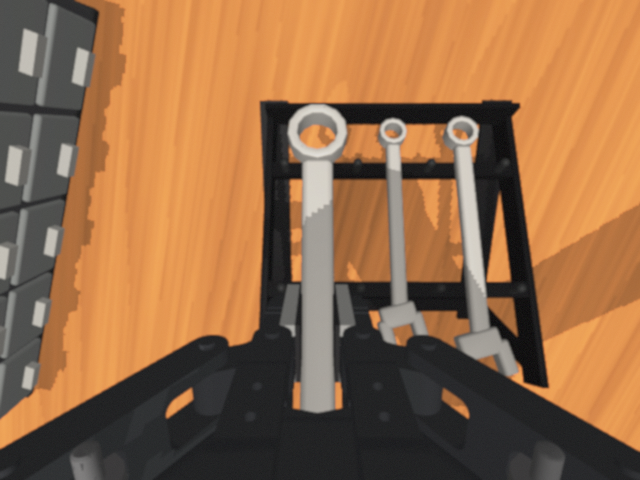

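View pics/cEs.png

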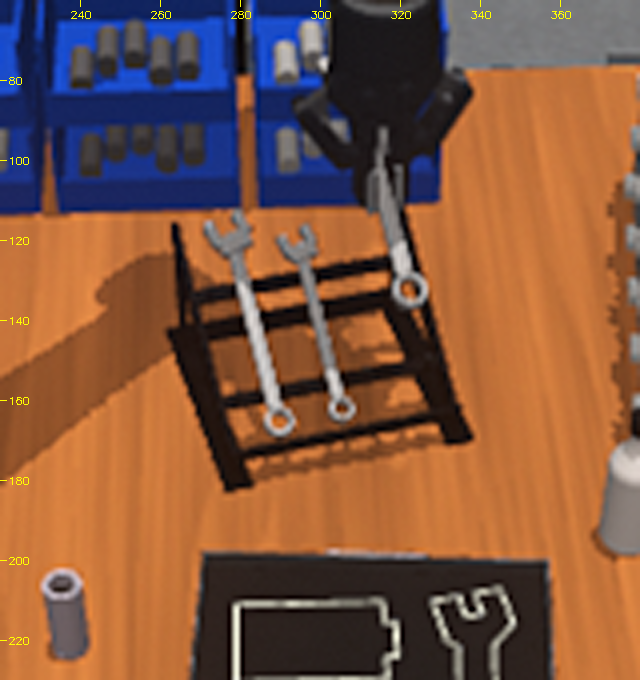

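```bash
python3 - <<'E'
from h import *
for dz in (-8,-4,0,4,8): print(dz,proj('E',[596.9,313.1,144.2+dz]), proj('Es',[596.9,313.1,144.2+dz]))
print(status.read_state()['position'])
E
```

```text
-8 [321.50336268 132.58636225] [322.06519644 132.26651524]
-4 [321.52521508 132.57517108] [322.10557969 131.15512643]
0 [321.5481562  132.56342234] [322.14613632 130.03896602]
4 [321.57226949 132.5510733 ] [322.18686745 128.91800322]
8 [321.59764713 132.53807676] [322.22777421 127.79220696]
[578.70606234 382.45791158 157.40828129]
```

>>> {"api": "apply_moves", "payload": {"targets": "30 0 0 0 1;60 0 0 0 1;80 0 0 0 1;92 0 0 0 1;98 0 0 0 1;99 0 0 0 1;99 0 0 0 1;99 0 0 0 1;99 0 0 0 0.1;99 0 0 0 0.1"}}

```text
clock: 5.53
position: [579.4, 382.6, 58.0]
ee_rot: [0.703, 0.083, -0.702, 0.083]
contact_force: [-0.3, 0.1, -0.3]
gripper_width: 35.0
```

```bash
python3 - <<'E'
from h import *
upd(99,0,0,0)
E
```

```text
cmd [579.   382.33  57.81 -76.57] meas [579.4  382.59  58.02] -76.56 t 5.5333 F [-0.3  0.1 -0.3] w 35.0 q [ 0.82  0.65 -0.01  0.   -0.92 -0.58]
```

>>> {"api": "apply_moves", "payload": {"targets": "-12 0 0 0 0.1;-12 0 0 0 0.1;-12 0 0 0 0.1"}}

```text
clock: 5.78
position: [579.9, 383.3, 71.4]
ee_rot: [0.703, 0.084, -0.701, 0.082]
contact_force: [-0.2, 0.2, 0.3]
gripper_width: 38.6
```

```bash
python3 - <<'E'
from h import *
upd(-12,0,0,0); snap('wrist','F'); snap('side','Fs'); crop('Fs',220,60,380,230,4,'cFs')
E
```

```text
cmd [579.   382.33  69.81 -76.57] meas [579.88 383.33  71.37] -76.54 t 5.7833 F [-0.2  0.2  0.3] w 38.6 q [ 0.82  0.63  0.01  0.   -0.94 -0.58]
```

View pics/F.png

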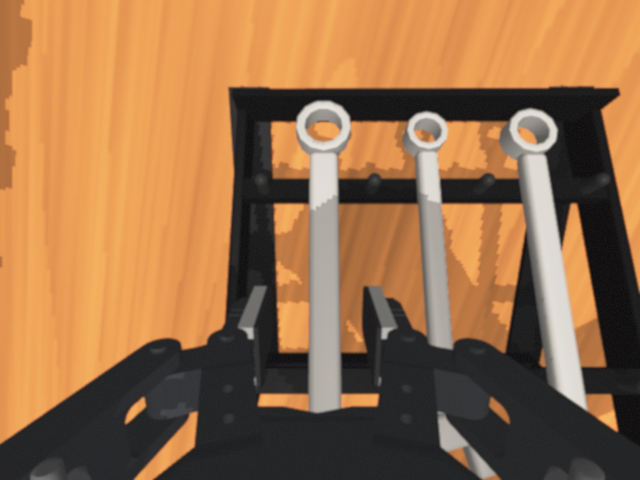

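View pics/cFs.png

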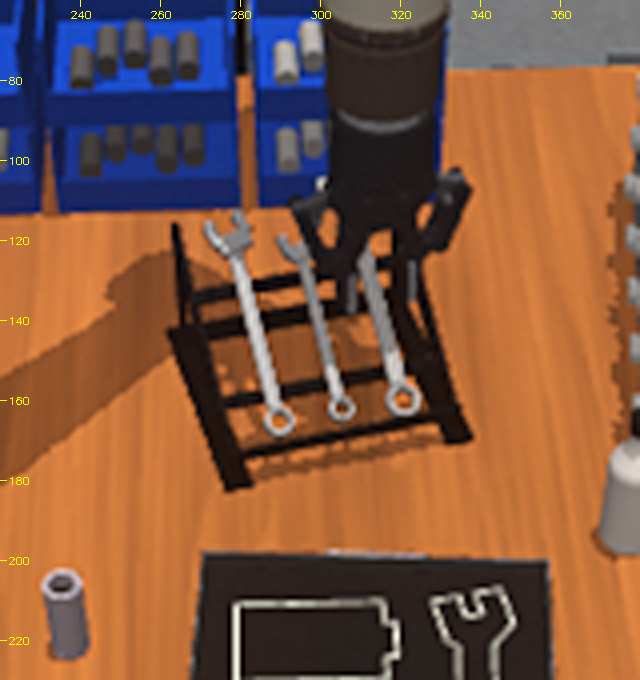

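>>> {"api": "apply_moves", "payload": {"targets": "0 0 0 0 0.1;0 0 0 0 1;0 0 0 0 1;0 0 0 0 1;0 0 0 0 1;0 0 0 0 1;0 0 0 0 1;0 0 0 0 1"}}

```text
clock: 6.55
position: [578.9, 382.3, 69.7]
ee_rot: [-0.702, -0.083, 0.702, -0.083]
contact_force: [-0.8, -0.2, 0.9]
gripper_width: 11.2
```

```bash
python3 - <<'E'
from h import *
upd(0,0,0,0);snap('wrist','F2')
E
```

```text
cmd [579.   382.33  69.81 -76.57] meas [578.93 382.28  69.75] -76.56 t 6.55 F [-0.8 -0.2  0.9] w 11.2 q [ 0.82  0.63  0.   -0.   -0.94 -0.58]
```

>>> {"api": "apply_moves", "payload": {"targets": "-5 0 0 0 1;-15 0 0 0 1;-30 0 0 0 1;-50 0 0 0 1;-75 0 0 0 1;-95 0 0 0 1;-100 0 0 0 1;-100 0 0 0 1;-100 0 0 0 1;-100 0 0 0 1"}}

```text
clock: 7.43
position: [578.1, 381.7, 167.7]
ee_rot: [-0.701, -0.082, 0.703, -0.083]
contact_force: [-0.9, -0.7, -2.9]
gripper_width: 11.0
```

```bash
python3 - <<'E'
from h import *
upd(-100,0,0,0)
snap('wrist','G'); snap('side','Gs'); crop('Gs',220,60,380,230,4,'cGs')
E
```

```text
cmd [579.   382.33 169.81 -76.57] meas [578.08 381.73 167.74] -76.58 t 7.4333 F [-0.9 -0.7 -2.9] w 11.0 q [ 0.82  0.55  0.11 -0.   -1.14 -0.58]
```

View pics/G.png

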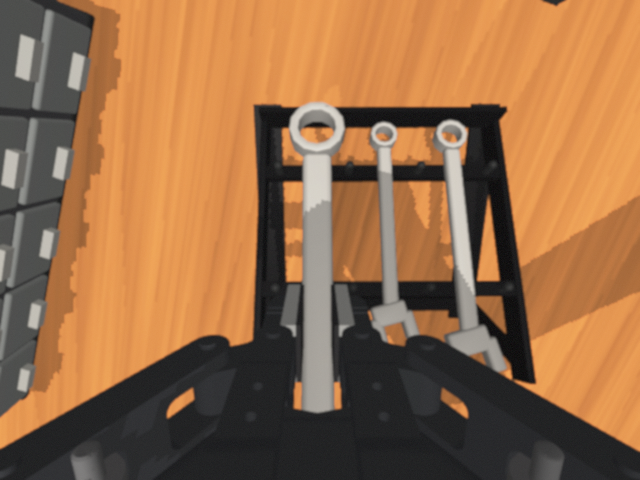

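View pics/cGs.png

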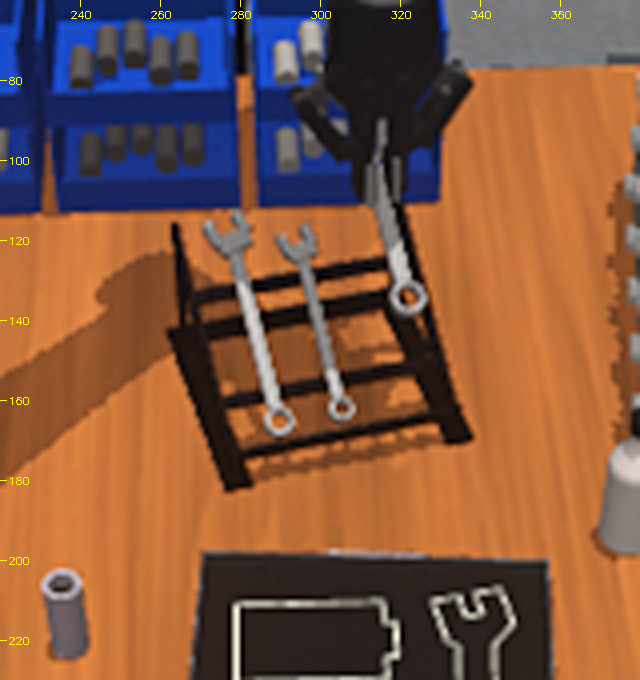

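```bash
python3 - <<'E'
from h import *
p,r=tri(('G',317,127.5),('Gs',322,134.3)); print(p,r)
s=status.read_state()['position']; print(s, p-s, p-np.array([578.08,381.73,167.74]))
crop('F2',280,90,370,180,6,'cF2');crop('G',270,90,360,180,6,'cG')
E
```

```text
[596.1898866  308.70572791 132.4560705 ] [0.3, 0.3]
[578.32837578 381.79268809 167.75411246] [ 17.86151082 -73.08696017 -35.29804196] [ 18.1098866  -73.02427209 -35.2839295 ]
```

View pics/cG.png

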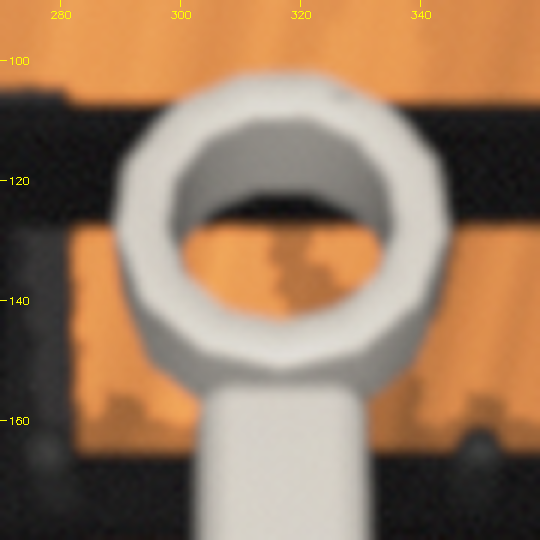

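```bash
python3 - <<'E'
from h import *
print(atz('side0',377,195,5),atz('top0',260,185,120))
print(plan(623.9,7.8,200,-94.7)); print(plan(623.9,7.8,70,-94.7))
E
```

```text
[752.05393684 182.95189733   5.        ] [734.29512496 184.026243   120.        ]
[-30.19, 374.72, 43.31, 18.13]
[99.81, 374.72, 43.31, 18.13]
```

>>> {"api": "apply_moves", "payload": {"targets": "-10 20 3 1 1;-20 50 6 3 1;-30 90 10 5 1;-30 130 15 7 1;-30 170 20 9 1;-30 210 24 11 1;-30 250 29 13 1;-30 290 33.5 15 1;-30 325 37.5 17 1;-30 350 40.5 18 1"}}

```text
clock: 8.37
position: [620.4, 28.8, 199.5]
ee_rot: [-0.706, 0.03, 0.707, 0.029]
contact_force: [-0.0, 1.1, -1.9]
gripper_width: 11.3
```

>>> {"api": "apply_moves", "payload": {"targets": "0 15 2 0.1 1;10 24.7 2.8 0.1 1;35 24.7 2.8 0.1 1;65 24.7 2.8 0.1 1;95 24.7 2.8 0.1 1;115 24.7 2.8 0.1 1;125 24.7 2.8 0.1 1;125 24.7 2.8 0.1 1;125 24.7 2.8 0.1 1;125 24.7 2.8 0.1 1"}}

```text
clock: 9.2
position: [617.5, 8.7, 76.4]
ee_rot: [0.708, -0.028, -0.705, -0.029]
contact_force: [0.1, -0.3, -1.7]
gripper_width: 11.0
```

```bash
python3 - <<'E'
from h import *
upd(-30,350,40.5,18)
c=getc(); f=np.radians(-76.57-18); print(c)
upd(125,24.7,2.8,.1); snap('wrist','H'); snap('side','Hs'); crop('Hs',240,150,400,300,4.5,'cHs'); print(status.read_state()['position'])
E
```

```text
cmd [620.89  32.5  199.81 -94.57] meas [617.47   8.68  76.35] -94.6 t 9.2 F [ 0.1 -0.3 -1.7] w 11.0 q [ 0.28  0.52 -0.2   0.   -0.85 -0.36]
[620.8947270929541, 32.49801276587899, 199.81, -94.57]
cmd [616.14   8.1   74.81 -94.67] meas [617.47   8.68  76.35] -94.6 t 9.2 F [ 0.1 -0.3 -1.7] w 11.0 q [ 0.28  0.52 -0.2   0.   -0.85 -0.36]
[617.43181273   8.61258141  76.67198418]
```

View pics/H.png

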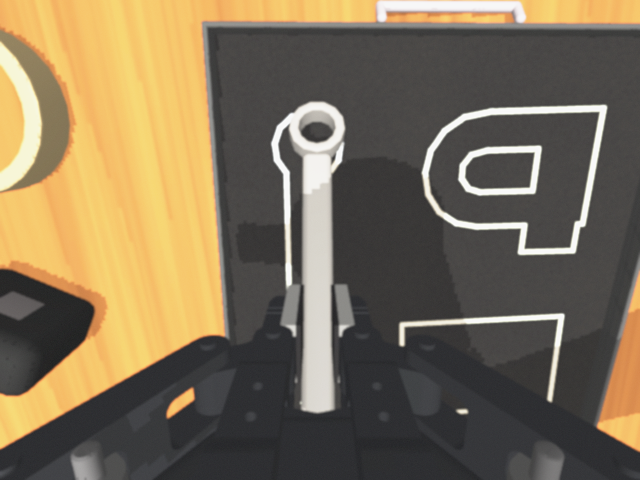

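View pics/cHs.png

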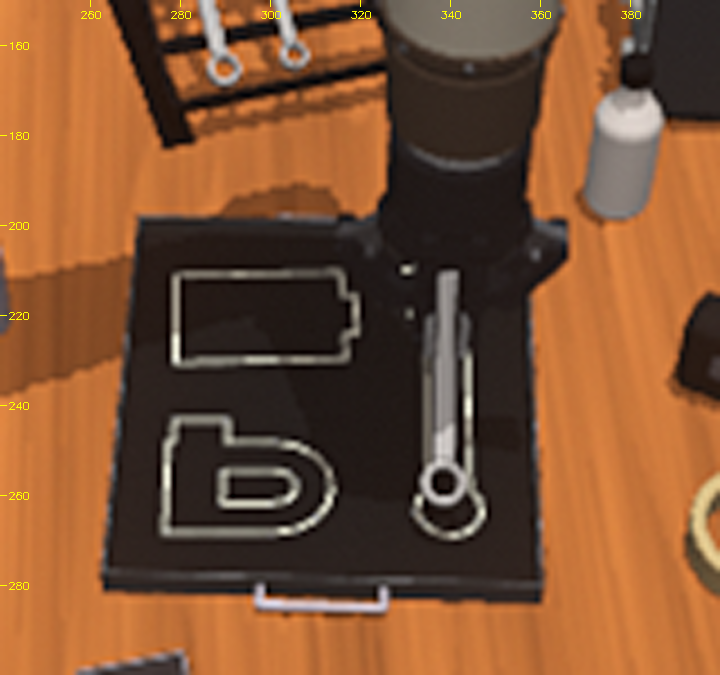

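```bash
python3 - <<'E'
from h import *
u=np.array([np.cos(np.radians(85.3)),np.sin(np.radians(85.3))])
for back,z in [(15.3,60),(15.3,51),(7.5,36.5),(2.4,21),(.8,12.9),(0.1,8),(0,5.5)]:
    p=np.array([625.1,23.0])-back*u; print(plan(p[0],p[1],z,-94.7))
E
```

```text
[14.81, -0.28, -7.71, 0.03]
[23.81, -0.28, -7.71, 0.03]
[38.31, -8.08, -7.72, 0.03]
[53.81, -13.18, -7.72, 0.03]
[61.91, -14.78, -7.72, 0.03]
[66.81, -15.48, -7.72, 0.03]
[69.31, -15.58, -7.72, 0.03]
```

First align over the mark and come to just above touch.

>>> {"api": "apply_moves", "payload": {"targets": "5 0 -7.7 0 1;12 0 -7.7 0 1;18 0 -7.7 0 1;23 0 -7.7 0 1;28 -2 -7.7 0 1;33 -5 -7.7 0 1;33 -5 -7.7 0 1;33 -5 -7.7 0 1"}}

```text
clock: 9.97
position: [624.5, 12.9, 42.1]
ee_rot: [0.707, -0.029, -0.706, -0.028]
contact_force: [-0.7, 0.4, 3.6]
gripper_width: 11.1
```

```bash
python3 - <<'E'
from h import *
upd(33,-5,-7.7,0); snap('wrist','I'); snap('side','Is'); crop('Is',240,150,400,300,4.5,'cIs'); print(status.read_state()['position'])
E
```

```text
cmd [624.22  12.46  41.81 -94.67] meas [624.49  12.85  42.11] -94.61 t 9.9667 F [-0.7  0.4  3.6] w 11.1 q [ 0.28  0.57 -0.21  0.   -0.79 -0.36]
[624.51706909  12.75357179  42.25274633]
```

View pics/I.png

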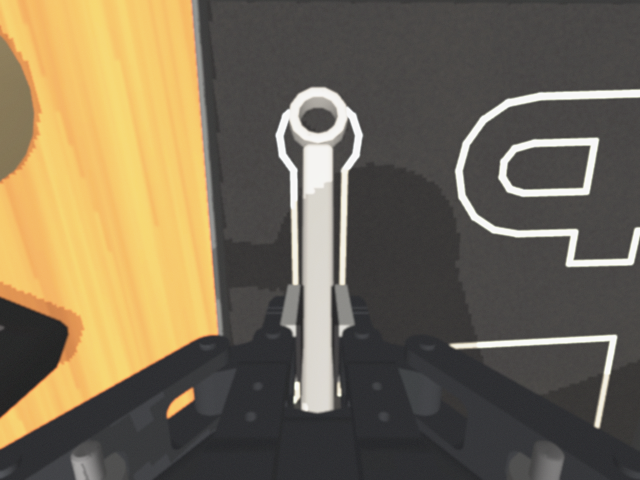

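View pics/cIs.png

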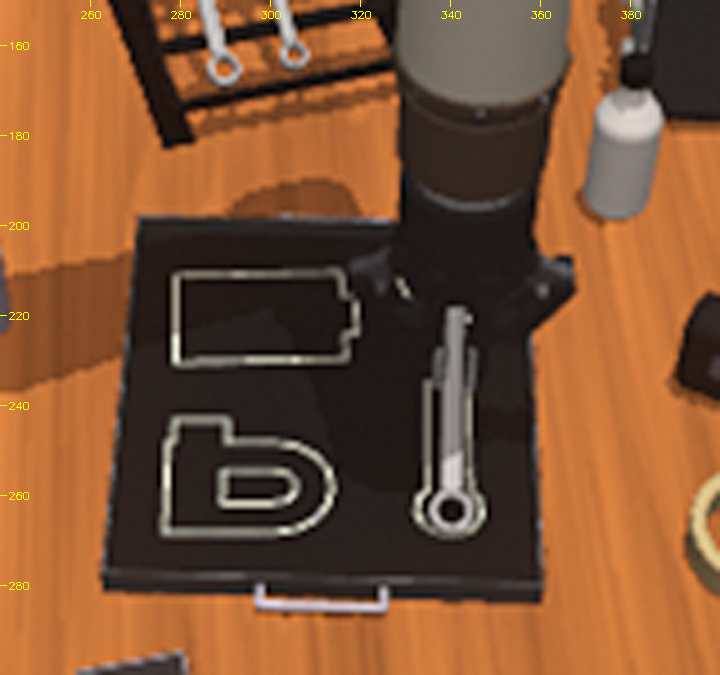

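>>> {"api": "apply_moves", "payload": {"targets": "5 -3 0 0 1;10 -5 0 0 1;15 -7 0 0 1;20 -8 0 0 1;24 -9 0 0 1;24 -9 0 0 1;24 -9 0 0 1"}}

```text
clock: 10.65
position: [625.1, 21.7, 17.2]
ee_rot: [-0.706, 0.029, 0.707, 0.029]
contact_force: [0.7, 1.2, 1.9]
gripper_width: 11.1
```

```bash
python3 - <<'E'
from h import *
upd(24,-9,0,0); snap('wrist','J'); snap('side','Js'); crop('Js',240,150,400,300,4.5,'cJs'); print(status.read_state()['contact_force'])
E
```

```text
cmd [624.95  21.43  17.81 -94.67] meas [625.06  21.66  17.24] -94.65 t 10.65 F [0.7 1.2 1.9] w 11.1 q [ 0.29  0.6  -0.23 -0.   -0.74 -0.37]
[0.79031145 2.57870711 1.67535611]
```

View pics/J.png

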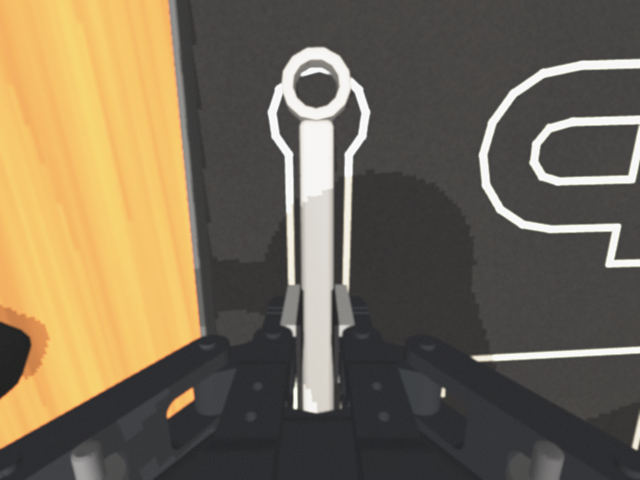

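View pics/cJs.png

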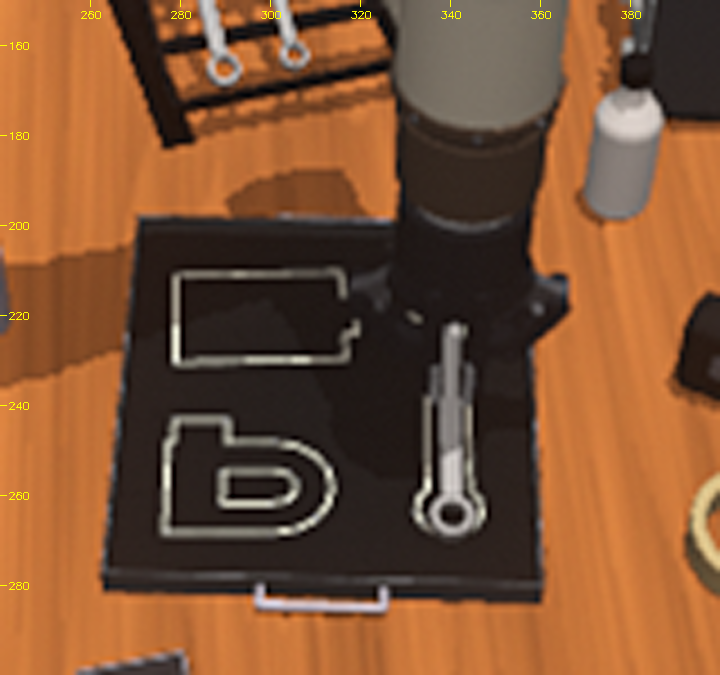

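```bash
python3 - <<'E'
from h import *
for z in (16,20,30): print(atz('J',316,83,z))
print([atz('J',*p,5) for p in [(270,115),(368,113),(292,155),(348,155)]], proj('J',[618.5,-57.7,5]), proj('Js',[618.5,-57.7,5]), proj('I',[618.5,-57.7,5]))
print(tri(('J',316,83),('Js',240+452/4.5,150+512/4.5)))
_,K,T=load('J'); print(T.round(3))
print(status.read_state()['position'])
E
```

```text
[618.96187185 -67.98411412  16.        ]
[618.99233399 -67.47616117  20.        ]
[619.06848934 -66.20627878  30.        ]
[array([638.39301987, -58.93436303,   5.        ]), array([598.85119482, -56.52219307,   5.        ]), array([631.09030793, -42.51677538,   5.        ]), array([607.83598984, -40.64694274,   5.        ])] [319.27095908 114.04883879] [339.46248037 263.09833112] [319.45170071 136.50904767]
(array([619.19869076, -68.02401732,  15.98570394]), [0.2, 0.2])
[[-9.97000e-01  7.70000e-02  2.20000e-02  6.20053e+02]
 [ 8.00000e-02  9.58000e-01  2.77000e-01 -4.97870e+01]
 [-0.00000e+00  2.78000e-01 -9.61000e-01  1.59298e+02]
 [ 0.00000e+00  0.00000e+00  0.00000e+00  1.00000e+00]]
[625.04308024  21.58328855  17.55113513]
```

>>> {"api": "apply_moves", "payload": {"targets": "-4 0 0 0 1;-6 -3 0 0 1;-6 -7 0 0 1;-4 -10.5 0 0 1;0 -10.5 0 0 1;4 -10.5 0 0 1;8 -10.8 0 0 1;11 -11 0 0 1;12 -11 0 0 1;12 -11 0 0 1"}}

```text
clock: 11.58
position: [626.4, 32.8, 5.8]
ee_rot: [0.707, -0.028, -0.706, -0.029]
contact_force: [0.2, 2.6, 3.7]
gripper_width: 10.9
```

```bash
python3 - <<'E'
from h import *
upd(12,-11,0,0); snap('wrist','K'); snap('side','Ks'); crop('Ks',240,150,400,300,4.5,'cKs'); print(status.read_state()['contact_force'])
E
```

```text
cmd [625.85  32.39   5.81 -94.67] meas [626.37  32.76   5.81] -94.63 t 11.5833 F [0.2 2.6 3.7] w 10.9 q [ 0.31  0.62 -0.23  0.   -0.72 -0.39]
[0.42504762 2.02774783 2.3884298 ]
```

View pics/K.png

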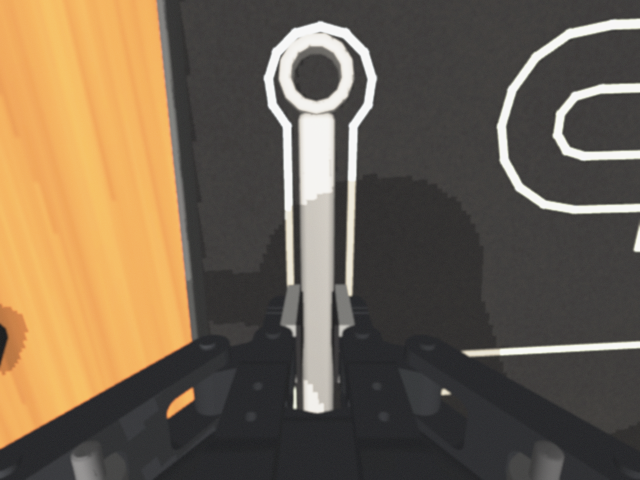

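View pics/cKs.png

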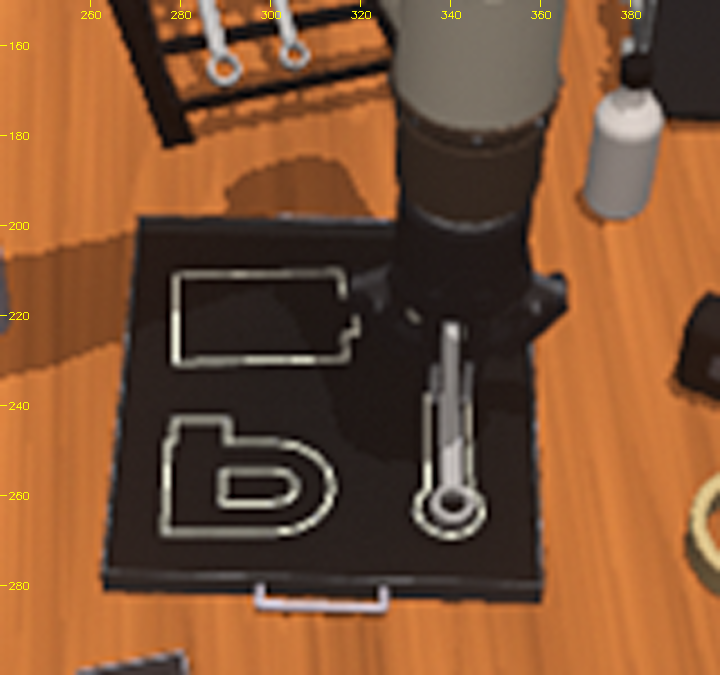

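```bash
python3 - <<'E'
from h import *
print(atz('K',316,75,16),tri(('K',316,75),('Ks',240+452/4.5,150+503/4.5)), proj('K',[618.5,-57.7,5]),proj('K',[618.5,-57.7,16]))
P=[atz('K',*p,5) for p in [(266,76),(374,76),(320,25)]];print(P)
# shaft far end
print(atz('K',300.5,200,14.5),atz('K',333.5,200,14.5),atz('K',289,200,5),atz('K',352,200,5))
E
```

```text
[620.18133586 -57.93458602  16.        ] (array([620.37300899, -58.57365519,  11.85803098]), [0.2, 0.2]) [320.75395209  80.07204564] [321.04511275  75.32170734]
[array([638.27078894, -60.65901044,   5.        ]), array([599.07172839, -57.51563371,   5.        ]), array([617.3896355 , -75.54055354,   5.        ])]
[629.37916632 -15.89445929  14.5       ] [617.12152785 -14.91576046  14.5       ] [634.53566888 -14.6336916    5.        ] [609.46818528 -12.63220355   5.        ]
```

>>> {"api": "apply_moves", "payload": {"targets": "0 0 1.4 0 1;0.6 0 1.4 0 1;0.6 0 1.4 0 1;0.6 0 1.4 0 0.5;0.6 0 1.4 0 0.3;0.6 0 1.4 0 0.1;0.6 0 1.4 0 0.1;0.6 0 1.4 0 0.1"}}

```text
clock: 12.35
position: [623.5, 32.0, 4.4]
ee_rot: [-0.706, 0.029, 0.707, 0.029]
contact_force: [0.1, -0.2, -0.1]
gripper_width: 38.3
```

```bash
python3 - <<'E'
from h import *
upd(.6,0,1.4,0); print(plan(480,-230,300,-94.7))
E
```

```text
cmd [624.45  32.5    5.21 -94.67] meas [623.54  32.     4.39] -94.72 t 12.35 F [ 0.1 -0.2 -0.1] w 38.3 q [ 0.31  0.62 -0.24 -0.   -0.72 -0.39]
[-294.79, 273.39, 122.6, 0.03]
```

>>> {"api": "apply_moves", "payload": {"targets": "-20 0 0 0 0.1;-50 0 0 0 0.1;-90 0 0 0 -1;-130 0 0 0 -1;-170 0 0 0 -1;-200 0 0 0 -1;-200 0 0 0 -1;-200 0 0 0 -1"}}

```text
clock: 13.02
position: [625.1, 32.6, 207.2]
ee_rot: [0.708, -0.028, -0.705, -0.03]
contact_force: [-0.9, -1.0, -0.3]
gripper_width: 85.4
```

```bash
python3 - <<'E'
from h import *
upd(-200,0,0,0); snap('wrist','L'); print(plan(500,-190,320,-94.7))
E
```

```text
cmd [624.45  32.5  205.21 -94.67] meas [625.13  32.64 207.22] -94.7 t 13.0167 F [-0.9 -1.  -0.3] w 85.4 q [ 0.31  0.4  -0.03 -0.   -1.14 -0.39]
[-114.79, 231.9, 105.92, 0.03]
```

View pics/L.png

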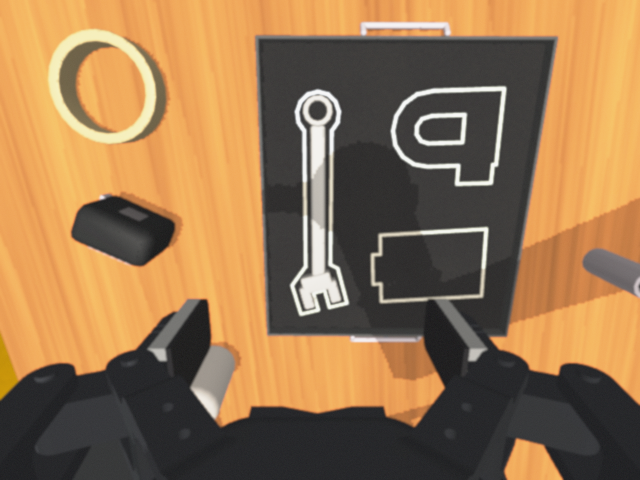

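>>> {"api": "apply_moves", "payload": {"targets": "-115 232 106 0 -1;-115 232 106 0 -1;-115 232 106 0 -1;-115 232 106 0 -1;-115 232 106 0 -1;-115 232 106 0 -1;-115 232 106 0 -1;-115 232 106 0 -1;-115 232 106 0 -1;-115 232 106 0 -1"}}

```text
clock: 13.9
position: [499.4, -189.8, 318.0]
ee_rot: [-0.705, 0.029, 0.708, 0.029]
contact_force: [-0.9, 0.0, 0.7]
gripper_width: 85.4
```

```bash
python3 - <<'E'
from h import *
upd(-115,232,106,0); snap('wrist','M')
E
```

```text
cmd [ 499.91 -190.1   320.21  -94.67] meas [ 499.44 -189.82  318.01] -94.7 t 13.9 F [-0.9  0.   0.7] w 85.4 q [-0.06  0.18 -0.06 -0.   -1.33 -0.02]
```

>>> {"api": "apply_moves", "payload": {"targets": "0 130 0 0 -1;0 130 0 0 -1;0 130 0 0 -1;0 130 0 0 -1;0 130 0 0 -1;0 130 0 0 -1"}}

```text
clock: 14.45
position: [489.8, -318.9, 318.5]
ee_rot: [-0.706, 0.028, 0.708, 0.029]
contact_force: [0.2, 0.3, 0.0]
gripper_width: 85.4
```

```bash
python3 - <<'E'
from h import *
upd(0,130,0,0); snap('wrist','N')
E
```

```text
cmd [ 489.33 -319.66  320.21  -94.67] meas [ 489.75 -318.85  318.53] -94.64 t 14.45 F [0.2 0.3 0. ] w 85.4 q [-0.3   0.27  0.06 -0.   -1.36  0.22]
```

View pics/M.png

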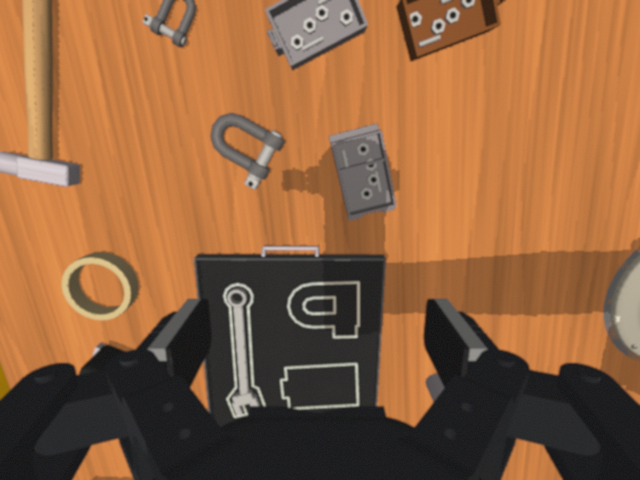

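View pics/N.png

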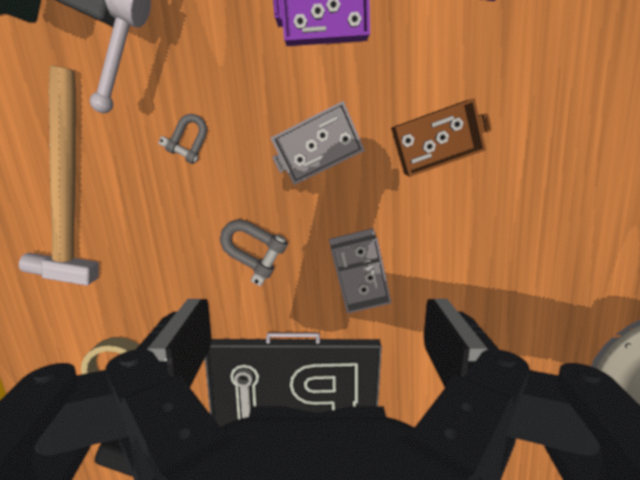

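```bash
python3 - <<'E'
from h import *
crop('M',200,95,300,205,6,'cM1'); crop('N',210,205,300,295,6.5,'cN1'); crop('M',320,110,410,230,6,'cM2'); crop('N',265,90,400,320,3.4,'cN2'); crop('M',280,270,380,420,5,'cM3')
E
```

```text
(no output)
```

View pics/cM1.png

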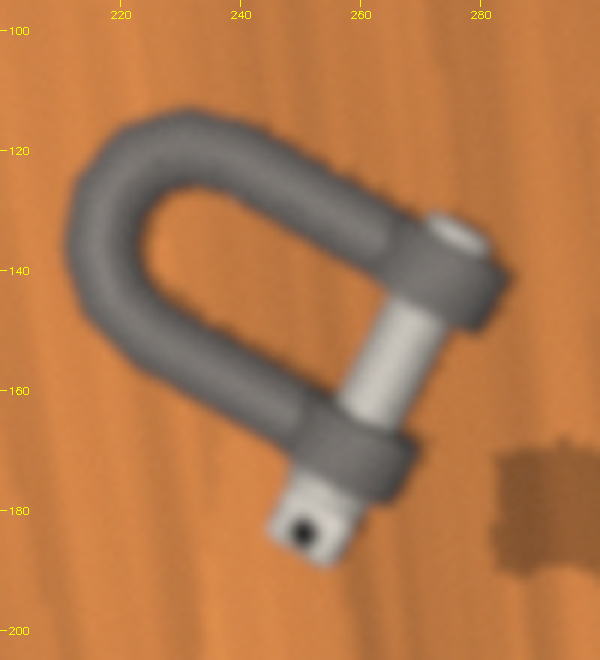

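View pics/cN1.png

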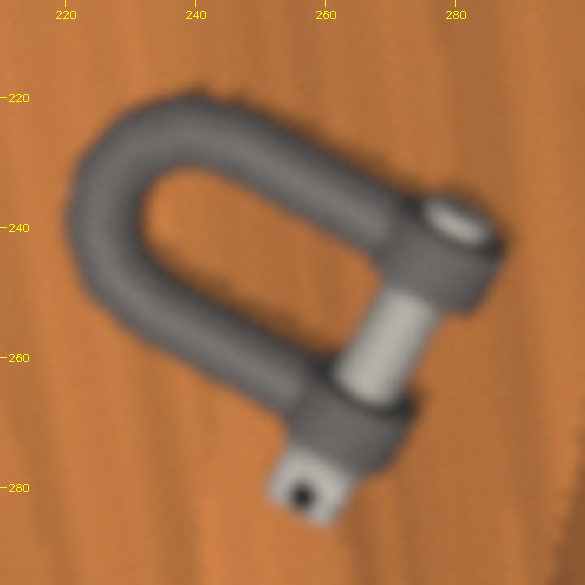

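View pics/cM2.png

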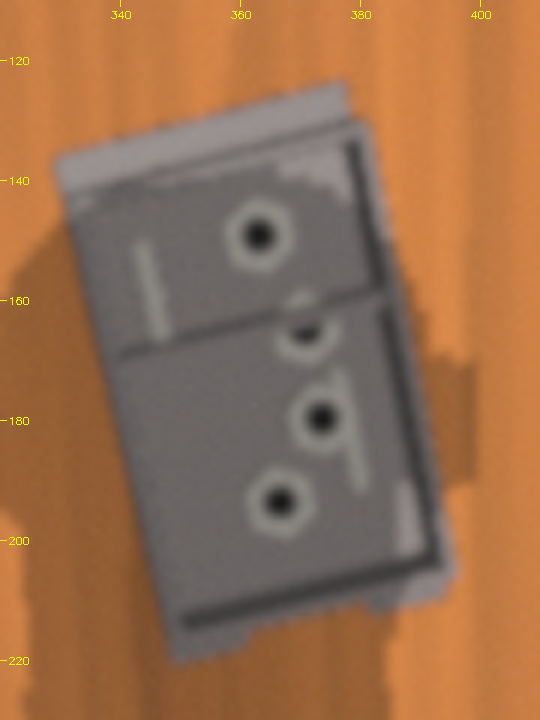

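View pics/cN2.png

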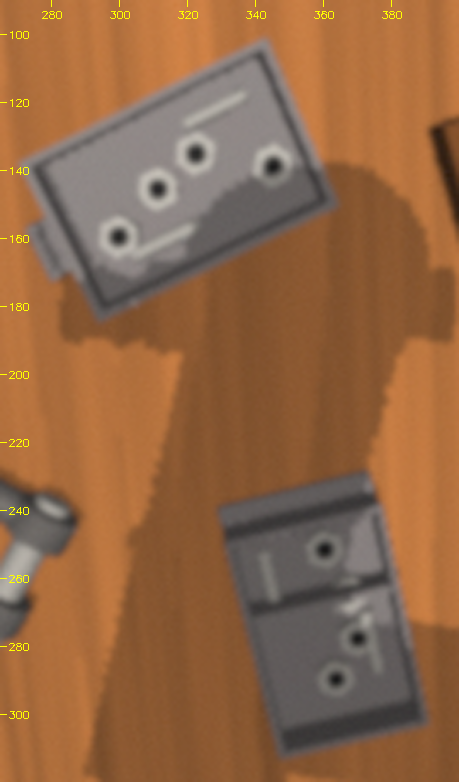

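View pics/cM3.png

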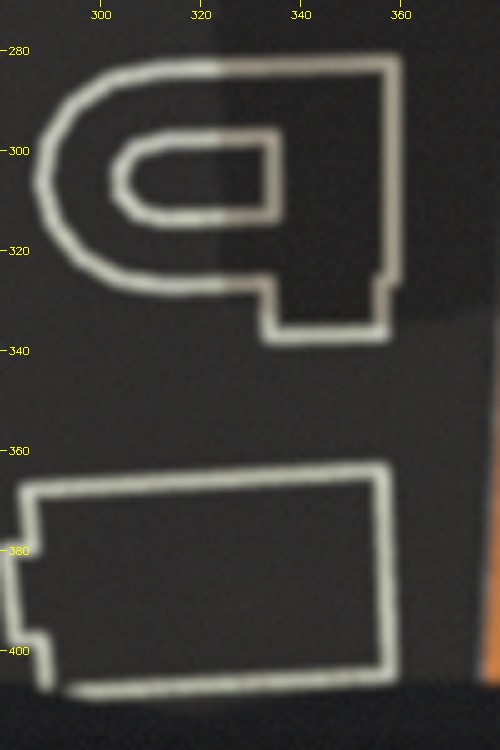

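```bash
python3 - <<'E'
from h import *
P=lambda a,b:atz('M',280+a/5,270+b/5,5)
C=lambda a,b:atz('C',180+a/2.8,b/2.8,5)
for n,F,L in [('M',P,[(392,63),(160,68),(160,287),(42,180),(390,280),(382,337),(270,337),(270,283)]),('C',C,[(567,190),(425,186),(425,354),(327,267),(552,357),(541,400),(467,398),(470,353)])]:
    w=np.array([F(*p)[:2] for p in L]); print(n,w.round(1).tolist())
    # leg lines: p1,p2 ; axis direction from top edge
    d=w[1]-w[0]; print(' top edge dir',np.degrees(np.arctan2(d[1],d[0])),' head edge dir',np.degrees(np.arctan2(*(w[6]-w[5])[::-1])), 'end dir', np.degrees(np.arctan2(*(w[4]-w[0])[::-1])))
    for th in (-3,-2,-1):
        t=np.radians(th); u=np.array([np.cos(t),np.sin(t)]); v=np.array([-u[1],u[0]])
        print(th,'u:',(w@u).round(1),'v:',(w@v).round(1))
E
```

```text
M [[452.9, -63.8], [515.9, -67.5], [521.5, -1.0], [551.3, -36.8], [456.7, 2.2], [459.9, 20.2], [491.7, 17.5], [490.5, 0.3]]
 top edge dir -3.399148873652794  head edge dir -4.769573785339022 end dir 86.69484024007465
-3 u: [455.6 518.7 520.9 552.5 455.9 458.2 490.1 489.8] v: [-40.  -40.4  26.3  -7.9  26.1  44.2  43.2  26. ]
-2 u: [454.8 517.9 521.2 552.2 456.3 458.9 490.7 490.2] v: [-47.9 -49.5  17.2 -17.6  18.1  36.2  34.7  17.4]
-1 u: [453.9 517.  521.5 551.9 456.6 459.4 491.3 490.4] v: [-55.9 -58.5   8.1 -27.2  10.2  28.2  26.1   8.9]
C [[452.1, -65.0], [510.8, -66.9], [510.5, -0.6], [552.0, -35.9], [455.6, 1.0], [459.7, 18.9], [492.0, 17.9], [491.1, -0.9]]
 top edge dir -1.804646940420273  head edge dir -1.8232012241801752 end dir 86.93774785986959
-3 u: [454.9 513.6 509.8 553.1 454.9 458.1 490.4 490.4] v: [-41.3 -40.   26.1  -6.9  24.8  42.9  43.6  24.8]
-2 u: [454.1 512.9 510.2 552.9 455.3 458.8 491.1 490.8] v: [-49.2 -49.   17.2 -16.6  16.9  34.9  35.   16.3]
-1 u: [453.2 511.9 510.4 552.5 455.5 459.3 491.6 491. ] v: [-57.1 -57.9   8.3 -26.2   8.9  26.9  26.5   7.7]
```

```bash
python3 - <<'E'
from h import *
m=lambda a,b:('M',200+a/6,95+b/6); n=lambda a,b:('N',210+a/6.5,205+b/6.5)
pin=tri(m(393,361),n(389,346)); bow=tri(m(113,199),n(112,203)); head=tri(m(297,547),n(298,507))
print(pin,bow,head)
d=bow[0]-pin[0]; print(np.linalg.norm(d[:2]),np.degrees(np.arctan2(d[1],d[0])))
d=head[0]-pin[0]; print(np.linalg.norm(d[:2]),np.degrees(np.arctan2(d[1],d[0]))-90)
e1=tri(m(395,245),n(398,235)); 
for F,s,pts in (('M',(200,95,6),[(393,361),(113,199),(297,547)]),('N',(210,205,6.5),[(389,346),(112,203),(298,507)])):
    w=[atz(F,s[0]+a/s[2],s[1]+b/s[2],z) for (a,b),z in zip(pts,(16,10,13))]; print(F,np.round(w,1).tolist(), np.degrees(np.arctan2(*(w[1]-w[0])[1::-1])), np.linalg.norm((w[1]-w[0])[:2]))
E
```

```text
(array([ 556.40280425, -242.64934888,   21.29680055]), [0.3, 0.3]) (array([ 605.5485431 , -277.24665849,   25.34561948]), [0.3, 0.3]) (array([ 580.98916217, -206.82260849,   13.59088496]), [0.3, 0.3])
60.10222524302625 -35.14453951421308
43.45163199458132 -34.460141352198505
M [[556.8, -242.4, 16.0], [609.2, -277.8, 10.0], [581.4, -206.8, 13.0]] -34.04093804104152 63.21289375083795
N [[557.6, -240.9, 16.0], [610.1, -273.3, 10.0], [580.8, -206.6, 13.0]] -31.681792869595387 61.64822409351268
```

```bash
python3 - <<'E'
from h import *
print(plan(581,-258,150,-33.5))
E
```

```text
[170.21, -68.92, -86.35, -61.17]
```

>>> {"api": "apply_moves", "payload": {"targets": "40 -20 -25 -20 -1;80 -40 -50 -40 -1;120 -60 -75 -61 -1;140 -69 -86.4 -61 -1;140 -69 -86.4 -61.2 -1;140 -69 -86.4 -61.2 -1;140 -69 -86.4 -61.2 -1;140 -69 -86.4 -61.2 -1;140 -69 -86.4 -61.2 -1;140 -69 -86.4 -61.2 -1"}}

```text
clock: 15.33
position: [581.6, -255.7, 180.3]
ee_rot: [-0.622, -0.336, 0.622, -0.336]
contact_force: [0.9, 0.8, 0.4]
gripper_width: 85.1
```

```bash
python3 - <<'E'
from h import *
upd(140,-69,-86.4,-61.2); snap('wrist','O')
E
```

```text
cmd [ 581.06 -257.93  180.21  -33.47] meas [ 581.65 -255.69  180.29] -33.22 t 15.3333 F [0.9 0.8 0.4] w 85.1 q [-0.16  0.44 -0.04 -0.   -1.09  1.15]
```

View pics/O.png

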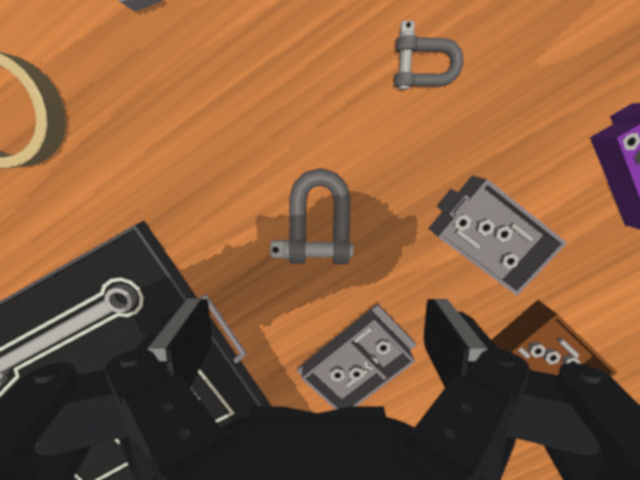

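```bash
python3 - <<'E'
from h import *
crop('O',260,155,365,280,6,'cO')
E
```

```text
(no output)
```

View pics/cO.png

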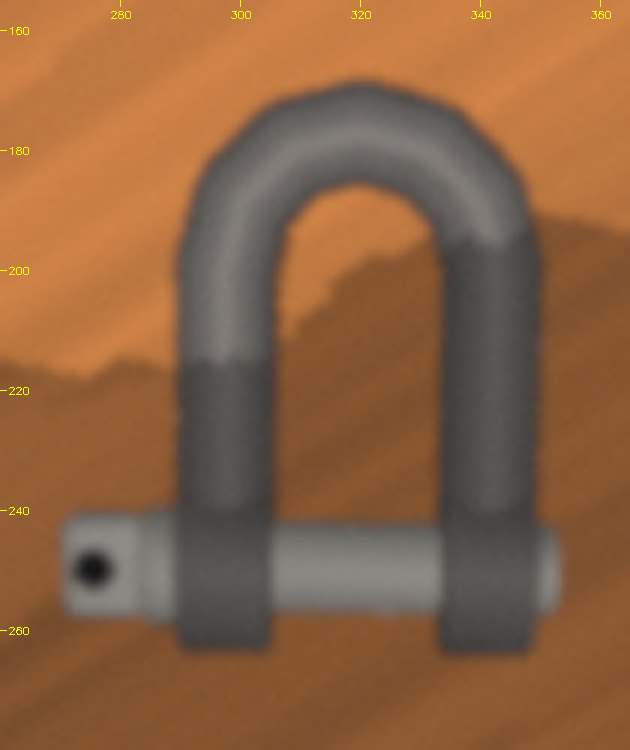

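```bash
python3 - <<'E'
from h import *
o=lambda a,b,z:atz('O',260+a/6,155+b/6,z)
A=o(358.5,250,10);B=o(355.5,500,10); d=A-B; print('head',np.degrees(np.arctan2(d[1],d[0])))
for n,p,x in (('bow',o(359.5,132,10),34.5),('pin',o(357,568,13),-30)): print(n,p)
b=o(359.5,132,10);p=o(357,568,13); d=b-p; th=np.degrees(np.arctan2(d[1],d[0])); print(np.linalg.norm(d[:2]),th); u=d[:2]/np.linalg.norm(d[:2]); print((b[:2]-34.5*u+p[:2]+30*u)/2)
print('width', np.linalg.norm(o(176,375,10)-o(538.5,375,10)))
print(status.read_state()['position'])
E
```

```text
head -33.73121812548465
bow [ 610.86460926 -278.5130503    10.        ]
pin [ 557.0498954  -243.03500669   13.        ]
64.45707878913579 -33.39538251658597
[ 582.07874482 -259.53559821]
width 53.459564562300905
[ 581.61168701 -255.97511423  180.33576575]
```

```bash
python3 - <<'E'
from h import *
crop('O',150,280,500,400,2.2,'cO2'); crop('F',220,270,420,400,4,'cF3'); crop('K',260,270,380,420,5,'cK3')
E
```

```text
(no output)
```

View pics/cO2.png

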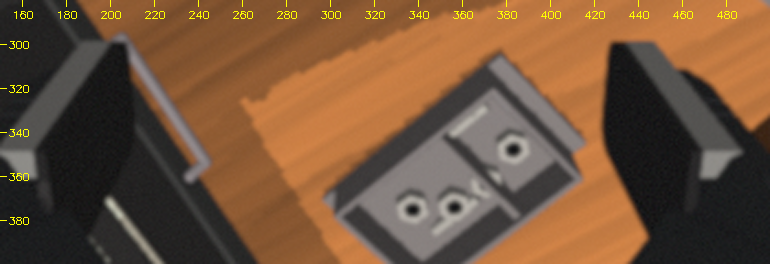

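View pics/cF3.png

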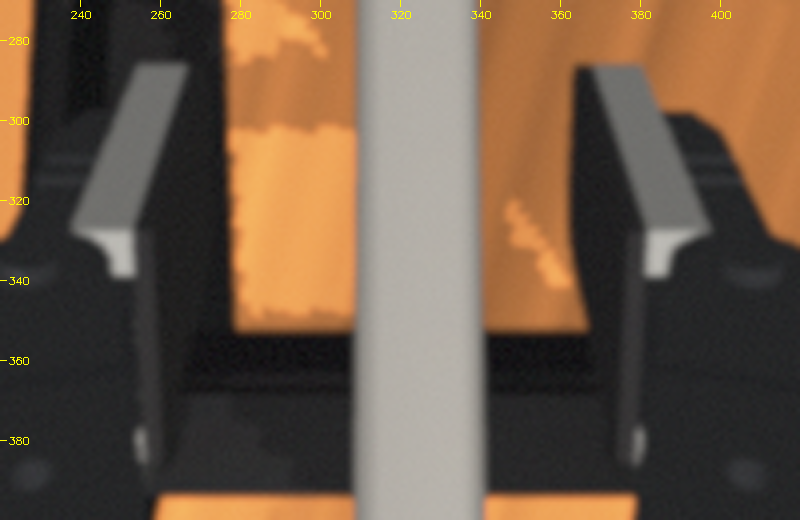

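View pics/cK3.png

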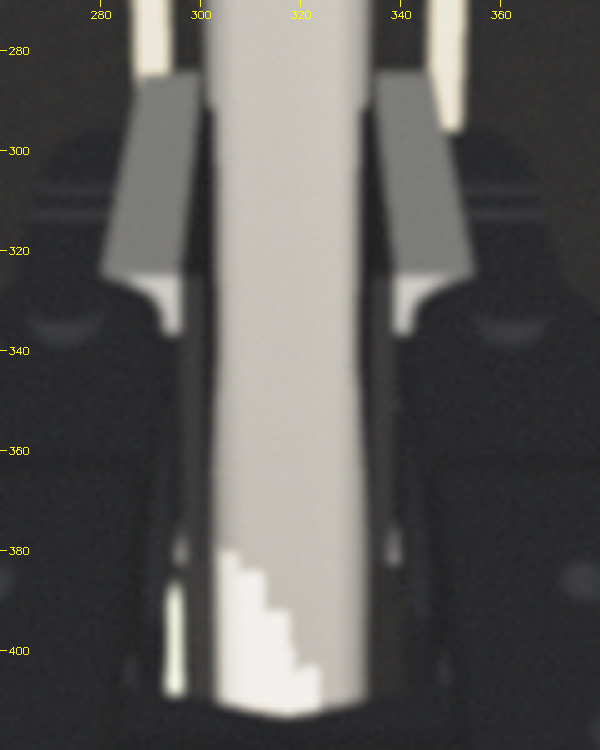

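```bash
python3 - <<'E'
from h import *
print(plan(581.3,-259,-1,-33.6))
E
```

```text
[181.21, 0.79, 0.76, 0.13]
```

>>> {"api": "apply_moves", "payload": {"targets": "40 0.8 0.8 0.1 -1;80 0.8 0.8 0.1 -1;115 0.8 0.8 0.1 -1;145 0.8 0.8 0.1 -1;165 0.8 0.8 0.1 -1;176 0.8 0.8 0.1 -1;181 0.8 0.8 0.1 -1;181 0.8 0.8 0.1 -1;181 0.8 0.8 0.1 -0.5;181 0.8 0.8 0.1 1"}}

```text
clock: 16.22
position: [582.8, -259.1, 1.1]
ee_rot: [0.624, 0.334, -0.622, 0.335]
contact_force: [0.4, 0.1, 0.4]
gripper_width: 64.2
```

>>> {"api": "apply_moves", "payload": {"targets": "0 0 0 0 1;0 0 0 0 1;0 0 0 0 1;0 0 0 0 1;0 0 0 0 1"}}

```text
clock: 16.63
position: [582.9, -259.3, 1.6]
ee_rot: [0.624, 0.333, -0.622, 0.335]
contact_force: [-1.4, 0.9, 6.0]
gripper_width: 52.0
```

```bash
python3 - <<'E'
from h import *
upd(181,.8,.8,.1); snap('wrist','P')
E
```

```text
cmd [ 581.29 -259.04   -0.79  -33.57] meas [ 582.86 -259.29    1.6 ] -33.55 t 16.6333 F [-1.4  0.9  6. ] w 52.0 q [-0.17  0.64 -0.21  0.   -0.72  1.15]
```

View pics/P.png

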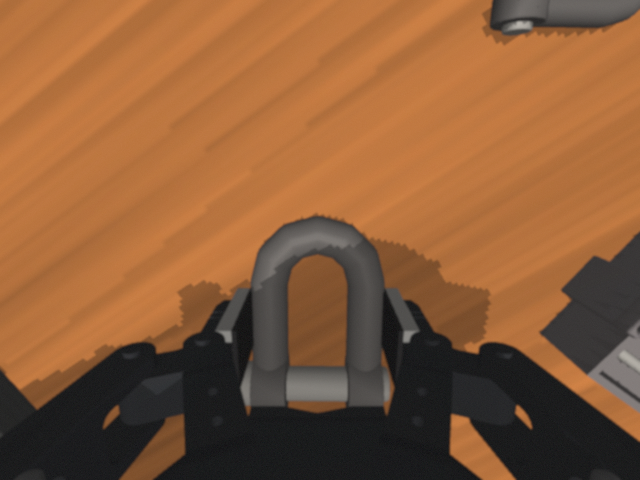

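>>> {"api": "apply_moves", "payload": {"targets": "0 0 0 0 1;-5 0 0 0 1;-15 0 0 0 1;-30 0 0 0 1;-55 0 0 0 1;-80 0 0 0 1;-95 0 0 0 1;-100 0 0 0 1;-100 0 0 0 1;-100 0 0 0 1"}}

```text
clock: 17.52
position: [580.5, -258.6, 98.4]
ee_rot: [-0.623, -0.335, 0.623, -0.334]
contact_force: [0.2, -0.3, -3.3]
gripper_width: 51.4
```

```bash
python3 - <<'E'
from h import *
upd(-100,0,0,0); snap('wrist','Q'); print(plan(503.3,-33.6,99,-2.8))
E
```

```text
cmd [ 581.29 -259.04   99.21  -33.57] meas [ 580.5  -258.64   98.38] -33.6 t 17.5167 F [ 0.2 -0.3 -3.3] w 51.4 q [-0.17  0.52 -0.13 -0.   -0.92  1.15]
[0.21, -189.64, -144.71, -30.77]
```

View pics/Q.png

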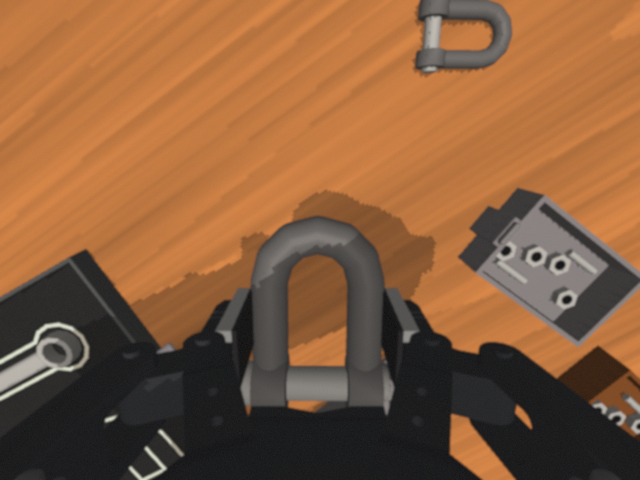

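>>> {"api": "apply_moves", "payload": {"targets": "0 -12 -9 -2 1;0 -35 -26 -6 1;0 -60 -46 -10 1;0 -85 -65 -14 1;0 -110 -84 -19 1;0 -135 -103 -24 1;0 -160 -122 -29 1;0 -178 -136 -30.8 1;0 -188 -143 -30.8 1;0 -190 -144.7 -30.8 1"}}

```text
clock: 18.4
position: [501.2, -31.8, 98.0]
ee_rot: [-0.51, -0.489, 0.512, -0.488]
contact_force: [-0.6, -0.1, -3.3]
gripper_width: 51.4
```

>>> {"api": "apply_moves", "payload": {"targets": "20 0 0 0 1;40 0 0 0 1;60 0 0 0 1;70 0 0 0 1;70 0 0 0 1;70 0 0 0 1"}}

```text
clock: 18.9
position: [503.0, -33.9, 28.6]
ee_rot: [-0.511, -0.488, 0.513, -0.488]
contact_force: [0.7, -0.3, -2.9]
gripper_width: 51.6
```

```bash
python3 - <<'E'
from h import *
upd(0,-190,-144.7,-30.8); upd(70,0,0,0); snap('wrist','R');snap('side','Rs'); crop('Rs',240,170,400,300,5,'cRs')
E
```

```text
cmd [502.99 -33.41  99.21  -2.77] meas [503.02 -33.85  28.63] -2.77 t 18.9 F [ 0.7 -0.3 -2.9] w 51.6 q [ 0.26  0.44 -0.53  0.   -0.61  1.27]
cmd [502.99 -33.41  29.21  -2.77] meas [503.02 -33.85  28.63] -2.77 t 18.9 F [ 0.7 -0.3 -2.9] w 51.6 q [ 0.26  0.44 -0.53  0.   -0.61  1.27]
```

View pics/R.png

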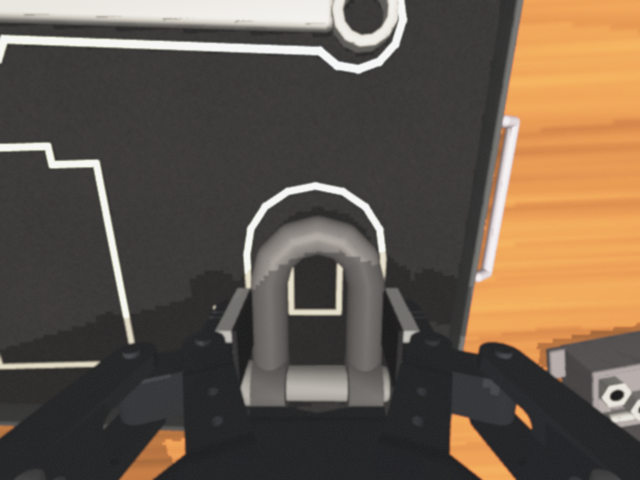

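View pics/cRs.png

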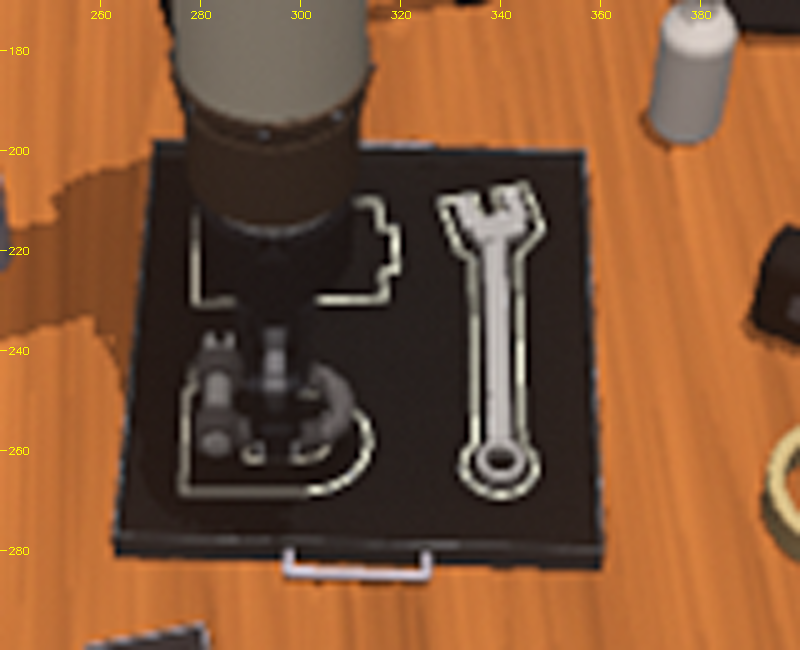

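>>> {"api": "apply_moves", "payload": {"targets": "8 0 0 0 1;15 0 0 0 1;20 0 0 0 1;23 0 0 0 1;24 0 0 0 1;24 0 0 0 1;24 0 0 0 1"}}

```text
clock: 19.58
position: [502.7, -33.5, 6.6]
ee_rot: [-0.511, -0.488, 0.512, -0.488]
contact_force: [-4.5, 1.8, 10.7]
gripper_width: 51.3
```

```bash
python3 - <<'E'
from h import *
upd(24,0,0,0); snap('wrist','S'); print(status.read_state()['contact_force'])
E
```

```text
cmd [502.99 -33.41   5.21  -2.77] meas [502.69 -33.46   6.56] -2.73 t 19.5833 F [-4.5  1.8 10.7] w 51.3 q [ 0.26  0.47 -0.55  0.   -0.55  1.27]
[-4.59793144  1.18044011 10.52685924]
```

View pics/S.png

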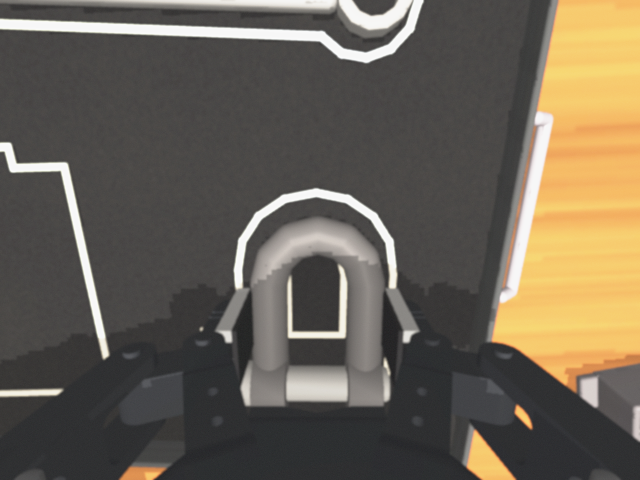

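```bash
python3 - <<'E'
from h import *
print(atz('S',317,191,5),atz('S',317,217,15))
E
```

```text
[552.40328483 -36.93691131   5.        ] [544.06210637 -36.53542077  15.        ]
```

>>> {"api": "apply_moves", "payload": {"targets": "-4 0 0 0 1;-4 2 0 0 1;-4 2 0 0 1;-1 2 0 0 1;0 2 0 0 1;0 2 0 0 1;0 2 0 0 0;0 2 0 0 -0.5;0 2 0 0 -0.7;0 2 0 0 -0.7"}}

```text
clock: 20.47
position: [505.3, -33.5, 5.0]
ee_rot: [0.512, 0.488, -0.512, 0.488]
contact_force: [-0.4, -0.6, 0.4]
gripper_width: 72.6
```

```bash
python3 - <<'E'
from h import *
upd(0,2,0,0)
E
```

```text
cmd [504.99 -33.51   5.21  -2.77] meas [505.29 -33.46   5.03] -2.75 t 20.4667 F [-0.4 -0.6  0.4] w 72.6 q [ 0.25  0.48 -0.54  0.   -0.55  1.27]
```

>>> {"api": "apply_moves", "payload": {"targets": "-15 0 0 0 -0.7;-40 0 0 0 -0.7;-80 0 0 0 -0.7;-120 0 0 0 -0.7;-160 0 0 0 -1;-200 0 0 0 -1;-230 0 0 0 -1;-250 0 0 0 -1;-250 0 0 0 -1"}}

```text
clock: 21.22
position: [507.7, -33.4, 260.5]
ee_rot: [0.515, 0.486, -0.509, 0.49]
contact_force: [0.8, 1.5, -0.2]
gripper_width: 85.3
```

```bash
python3 - <<'E'
from h import *
upd(-250,0,0,0); snap('wrist','U'); print(atz('side0',272,316,15),atz('side0',293,382,15))
E
```

```text
cmd [504.99 -33.51 255.21  -2.77] meas [507.71 -33.35 260.46] -2.72 t 21.2167 F [ 0.8  1.5 -0.2] w 85.3 q [ 0.25  0.16 -0.23  0.   -1.17  1.27]
[ 440.83962709 -213.08672674   15.        ] [ 484.47266123 -381.64498955   15.        ]
```

View pics/U.png

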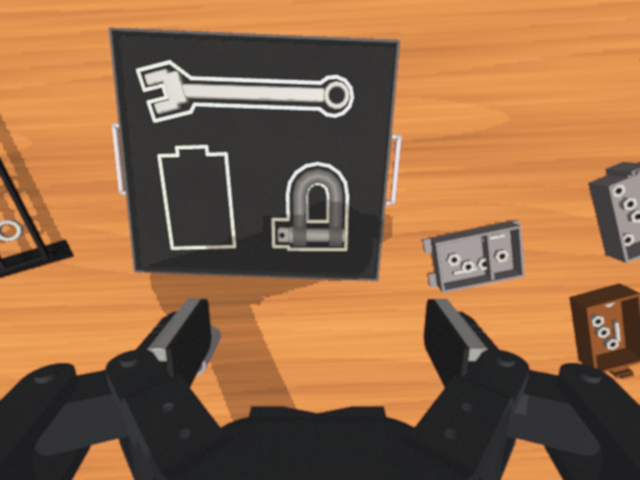

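```bash
python3 - <<'E'
from h import *
n=lambda a,b,z:atz('N',265+a/3.4,90+b/3.4,z)
W=[n(*p,30) for p in [(22,163),(265,42),(337,205),(100,318)]]
# left image=+x key end. corners: left-top -> (+46,-30) ; right-top (-46,-30); right-bottom (-46,30); left-bottom (46,30)
print('base',fit2([(46,-30),(-46,-30),(-46,30),(46,30)],W))
m=lambda a,b,z:atz('M',320+a/6,110+b/6,z)
# top tray at body top z=29: M crop: corners body: top-left(65,200)? 
V=[n(*p,29) for p in [(222,512),(372,480),(425,715),(282,752)]]
print('top N',fit2([(-46,30),(-46,-30),(46,-30),(46,30)],V))
print(np.round(W,1).tolist(),np.round(V,1).tolist())
E
```

```text
base (array([ 483.9, -379.4]), np.float64(20.9), np.float64(0.974), [[-1.0, 0.5], [0.9, 1.6], [0.9, -0.5], [-0.8, -1.6]])
top N (array([ 441.8, -217.6]), np.float64(99.83), np.float64(0.471), [[57.7, 5.8], [-56.7, -12.2], [-58.0, -7.5], [56.9, 14.0]])
[[536.5, -390.5, 30.0], [452.5, -422.2, 30.0], [431.1, -368.2, 30.0], [515.3, -336.5, 30.0]] [[477.8, -262.3, 29.0], [422.5, -270.0, 29.0], [405.5, -174.7, 29.0], [461.3, -163.4, 29.0]]
```

```bash
python3 - <<'E'
from h import *
print(plan(484,-379.4,190,20.9))
E
```

```text
[65.21, -4.25, 346.5, -23.67]
```

>>> {"api": "apply_moves", "payload": {"targets": "65 -4 346.5 -23.7 -1;65 -4 346.5 -23.7 -1;65 -4 346.5 -23.7 -1;65 -4 346.5 -23.7 -1;65 -4 346.5 -23.7 -1;65 -4 346.5 -23.7 -1;65 -4 346.5 -23.7 -1;65 -4 346.5 -23.7 -1;65 -4 346.5 -23.7 -1;65 -4 346.5 -23.7 -1"}}

```text
clock: 22.1
position: [482.0, -383.7, 185.5]
ee_rot: [0.402, 0.584, -0.403, 0.579]
contact_force: [0.8, 0.2, 0.4]
gripper_width: 85.1
```

>>> {"api": "apply_moves", "payload": {"targets": "0 0 0 0 -1;0 0 0 0 -1"}}

```text
clock: 22.27
position: [483.7, -379.1, 188.5]
ee_rot: [0.401, 0.583, -0.401, 0.581]
contact_force: [-0.6, -0.8, 0.1]
gripper_width: 85.5
```

```bash
python3 - <<'E'
from h import *
upd(65,-4,346.5,-23.7); snap('wrist','V'); crop('V',240,140,400,330,4.2,'cV')
E
```

```text
cmd [ 484.25 -379.41  190.21   20.93] meas [ 483.68 -379.1   188.48] 20.9 t 22.2667 F [-0.6 -0.8  0.1] w 85.5 q [-0.4   0.4  -0.08 -0.   -1.09  2.34]
```

View pics/V.png

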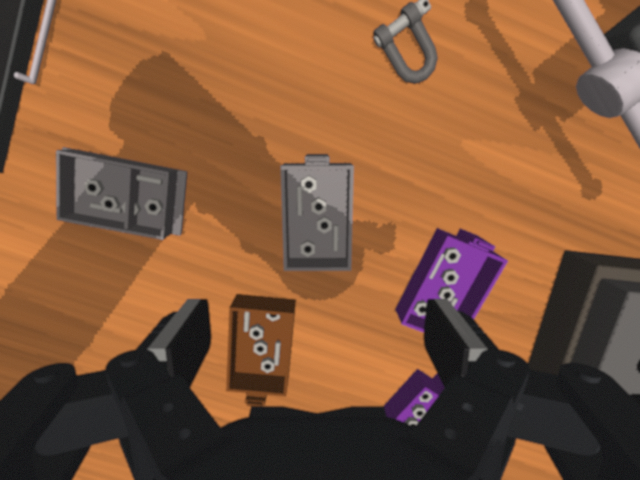

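View pics/cV.png

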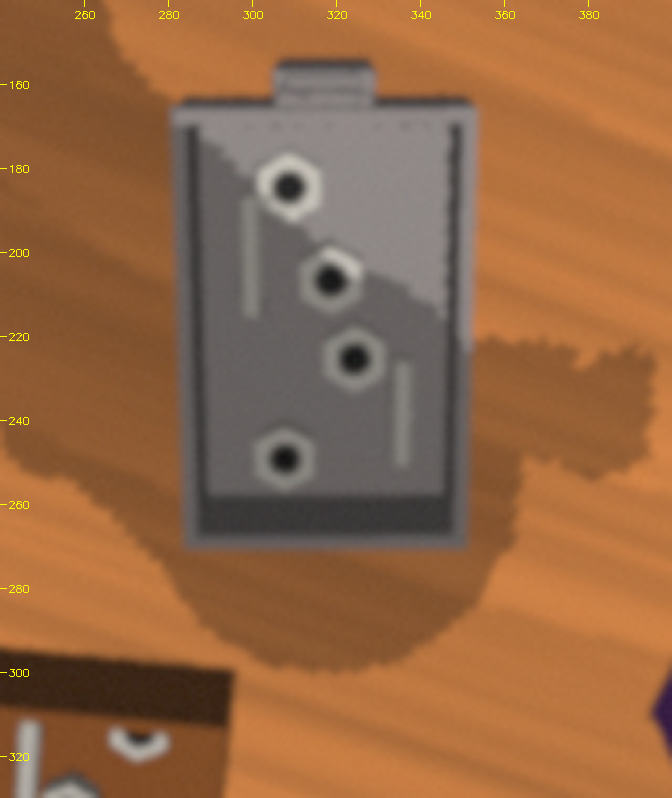

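```bash
python3 - <<'E'
from h import *
v=lambda a,b:('V',240+a/4.2,140+b/4.2); n=lambda a,b:('N',265+a/3.4,90+b/3.4)
vs=[(172,102),(478,102),(467,545),(185,545)]; ns=[(100,318),(22,163),(265,42),(337,205)]
for a,b in zip(vs,ns): print(tri(v(*a),n(*b)))
print(fit2([(46,30),(46,-30),(-46,-30),(-46,30)],[atz(*v(*a),30) for a in vs]))
print('key',tri(v(324,65),n(48,250))[0], 'brown',[atz(*v(*a),30) for a in [(0,650),(233,670)]])
E
```

```text
(array([ 516.25371323, -334.89108282,   17.1452783 ]), [0.0, 0.0])
(array([ 538.04025794, -391.35025704,   22.61061819]), [1.1, 1.1])
(array([ 453.2308122 , -423.0282431 ,   32.17039612]), [1.1, 1.1])
(array([ 431.08165335, -368.51893306,   28.64202049]), [0.4, 0.4])
(array([ 485.4, -380.1]), np.float64(21.07), np.float64(0.998), [[0.1, -0.2], [-0.1, 0.2], [-0.1, 0.1], [0.1, -0.2]])
key [ 533.38150277 -360.5036942    10.34638461] brown [array([ 394.59008462, -339.57994348,   30.        ]), array([ 408.18508537, -388.2040131 ,   30.        ])]
```

```bash
python3 - <<'E'
from h import *
print(plan(485.4,-380.1,1,21.07))
E
```

```text
[189.21, 0.83, 1.06, -0.14]
```

>>> {"api": "apply_moves", "payload": {"targets": "40 0.8 1 -0.1 -1;80 0.8 1 -0.1 -1;120 0.8 1 -0.1 -1;150 0.8 1 -0.1 -1;172 0.8 1 -0.1 -1;184 0.8 1 -0.1 -1;189 0.8 1 -0.1 -1;189 0.8 1 -0.1 -1;189 0.8 1 -0.1 -1;189 0.8 1 -0.1 -0.5"}}

```text
clock: 23.15
position: [487.0, -380.4, 3.2]
ee_rot: [0.4, 0.582, -0.4, 0.584]
contact_force: [0.1, -0.6, -0.0]
gripper_width: 75.2
```

>>> {"api": "apply_moves", "payload": {"targets": "0 0 0 0 0;0 0 0 0 1;0 0 0 0 1;0 0 0 0 1;0 0 0 0 1;0 0 0 0 1"}}

```text
clock: 23.65
position: [486.5, -380.4, 3.2]
ee_rot: [0.4, 0.582, -0.4, 0.584]
contact_force: [0.1, 2.2, 5.9]
gripper_width: 59.0
```

```bash
python3 - <<'E'
from h import *
upd(189,.8,1,-.1); snap('wrist','W')
E
```

```text
cmd [ 485.35 -380.06    1.21   21.03] meas [ 486.52 -380.37    3.24] 21.06 t 23.65 F [0.1 2.2 5.9] w 59.0 q [-0.4   0.61 -0.26  0.   -0.7   2.34]
```

View pics/W.png

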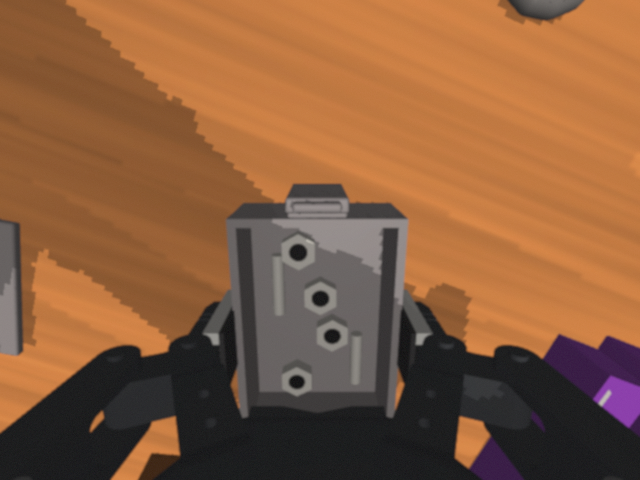

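>>> {"api": "apply_moves", "payload": {"targets": "-4 0 0 0 1;-12 0 0 0 1;-25 0 0 0 1;-45 0 0 0 1;-68 0 0 0 1;-88 0 0 0 1;-102 0 0 0 1;-108 0 0 0 1;-110 0 0 0 1;-110 0 0 0 1"}}

```text
clock: 24.53
position: [485.2, -379.8, 111.2]
ee_rot: [0.401, 0.583, -0.4, 0.583]
contact_force: [-0.0, -0.3, -1.6]
gripper_width: 58.8
```

```bash
python3 - <<'E'
from h import *
upd(-110,0,0,0); snap('wrist','X'); print(plan(515,99,111,-1.3))
E
```

```text
cmd [ 485.35 -380.06  111.21   21.03] meas [ 485.21 -379.85  111.21] 21.02 t 24.5333 F [-0.  -0.3 -1.6] w 58.8 q [-0.4   0.48 -0.17 -0.   -0.92  2.34]
[0.21, 199.59, -436.51, 22.33]
```

View pics/X.png

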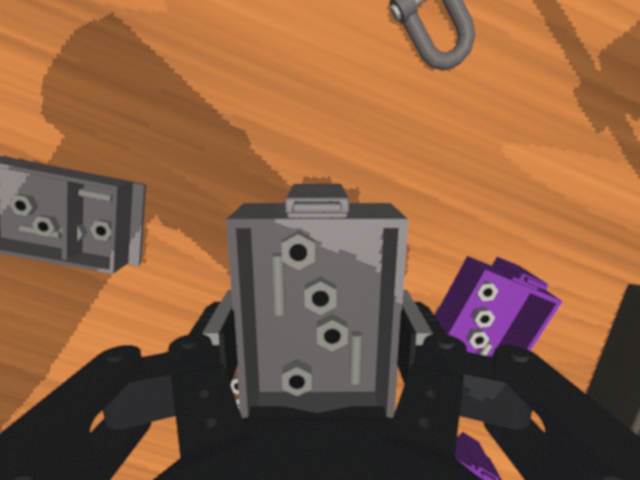

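>>> {"api": "apply_moves", "payload": {"targets": "0 4.2 -9.1 0 1;0 12.5 -27.3 0 1;0 25 -54.6 0 1;0 39.5 -86.4 0 1;0 54.1 -118.2 0 1;0 68.6 -150 0 1;0 83.2 -181.9 0 1;0 97.7 -213.7 0 1;0 112.3 -245.5 0 1;0 124.7 -272.8 0 1"}}

```text
clock: 25.42
position: [502.9, -78.1, 110.3]
ee_rot: [0.4, 0.584, -0.4, 0.582]
contact_force: [0.6, -0.7, -1.4]
gripper_width: 58.8
```

>>> {"api": "apply_moves", "payload": {"targets": "0 12.5 -27.3 3 1;0 25 -54.6 7 1;0 37.4 -81.8 11 1;0 49.9 -109.1 15 1;0 60.3 -131.9 19 1;0 68.6 -150 22 1;0 73.2 -160 22.3 1;0 74.9 -163.7 22.3 1;0 74.9 -163.7 22.3 1;0 74.9 -163.7 22.3 1"}}

```text
clock: 26.25
position: [514.5, 98.4, 110.8]
ee_rot: [-0.505, -0.495, 0.506, -0.494]
contact_force: [-0.6, 0.3, -2.1]
gripper_width: 58.9
```

```bash
python3 - <<'E'
from h import *
upd(0,124.7,-272.8,0);upd(0,74.9,-163.7,22.3)
E
```

```text
cmd [503.85 -80.68 111.21  21.03] meas [514.51  98.37 110.78] -1.24 t 26.25 F [-0.6  0.3 -2.1] w 58.9 q [ 0.5   0.34 -0.4  -0.   -0.83  1.05]
cmd [515.01  99.   111.21  -1.27] meas [514.51  98.37 110.78] -1.24 t 26.25 F [-0.6  0.3 -2.1] w 58.9 q [ 0.5   0.34 -0.4  -0.   -0.83  1.05]
```

>>> {"api": "apply_moves", "payload": {"targets": "10 0 0 0 1;25 0 0 0 1;45 0 0 0 1;60 0 0 0 1;68 0 0 0 1;70 0 0 0 1;70 0 0 0 1"}}

```text
clock: 26.83
position: [514.9, 98.3, 40.6]
ee_rot: [-0.505, -0.494, 0.506, -0.494]
contact_force: [0.5, -0.2, -2.9]
gripper_width: 58.7
```

```bash
python3 - <<'E'
from h import *
upd(70,0,0,0);snap('wrist','Y');snap('side','Ys'); crop('Ys',240,170,400,300,5,'cYs')
E
```

```text
cmd [515.01  99.    41.21  -1.27] meas [514.89  98.27  40.59] -1.3 t 26.8333 F [ 0.5 -0.2 -2.9] w 58.7 q [ 0.5   0.44 -0.47  0.   -0.66  1.05]
```

View pics/Y.png

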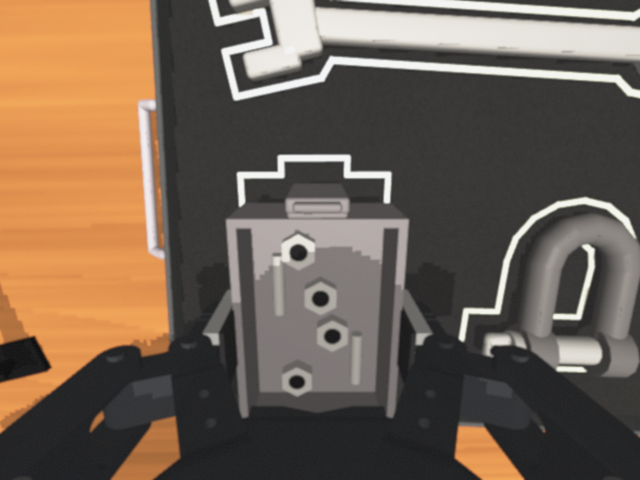

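View pics/cYs.png

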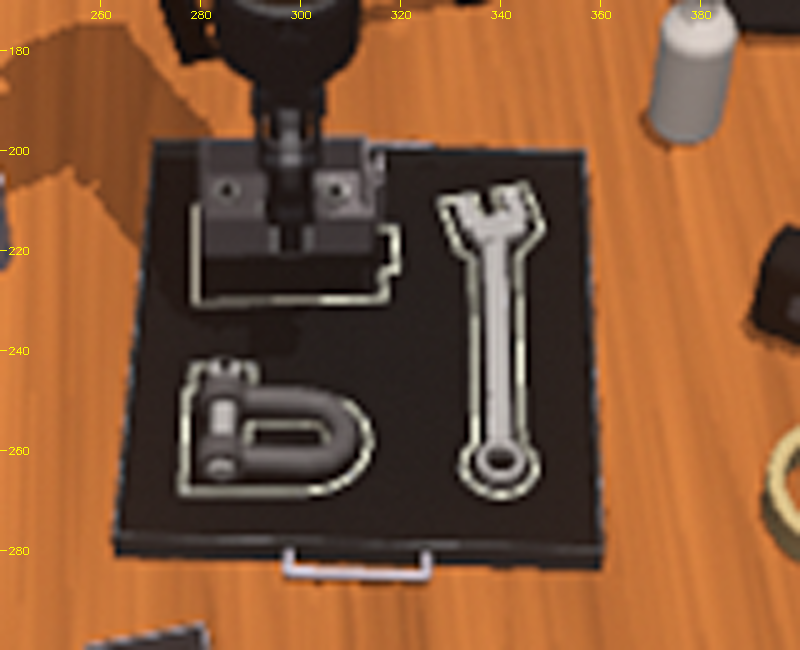

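>>> {"api": "apply_moves", "payload": {"targets": "8 0 0 0 1;17 0 0 0 1;24 0 0 0 1;29 0 0 0 1;32 0 0 0 1;33 0 0 0 1;33 0 0 0 1;33 0 0 0 1"}}

```text
clock: 27.6
position: [514.6, 98.8, 8.2]
ee_rot: [-0.505, -0.495, 0.506, -0.494]
contact_force: [-1.9, 0.5, 1.4]
gripper_width: 59.0
```

```bash
python3 - <<'E'
from h import *
upd(33,0,0,0);snap('wrist','Z');snap('side','Zs'); crop('Zs',240,170,400,300,5,'cZs')
print([proj('Z',[*(np.array([515,99])+x*np.array([np.cos(-.0225),np.sin(-.0225)])+y*np.array([np.sin(.0225),np.cos(.0225)])),5]).round(0) for x,y in [(52,36),(52,-36),(60,16),(60,-16)]])
E
```

```text
cmd [515.01  99.     8.21  -1.27] meas [514.59  98.83   8.23] -1.26 t 27.6 F [-1.9  0.5  1.4] w 59.0 q [ 0.5   0.49 -0.5  -0.   -0.58  1.05]
[array([224., 184.]), array([404., 184.]), array([273., 164.]), array([354., 164.])]
```

View pics/Z.png

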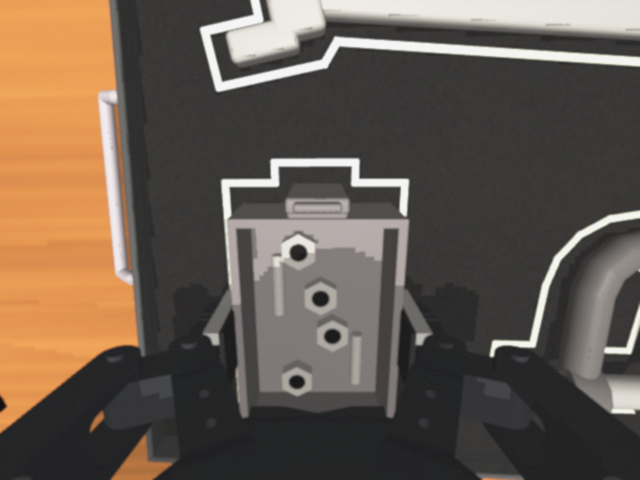

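View pics/cZs.png

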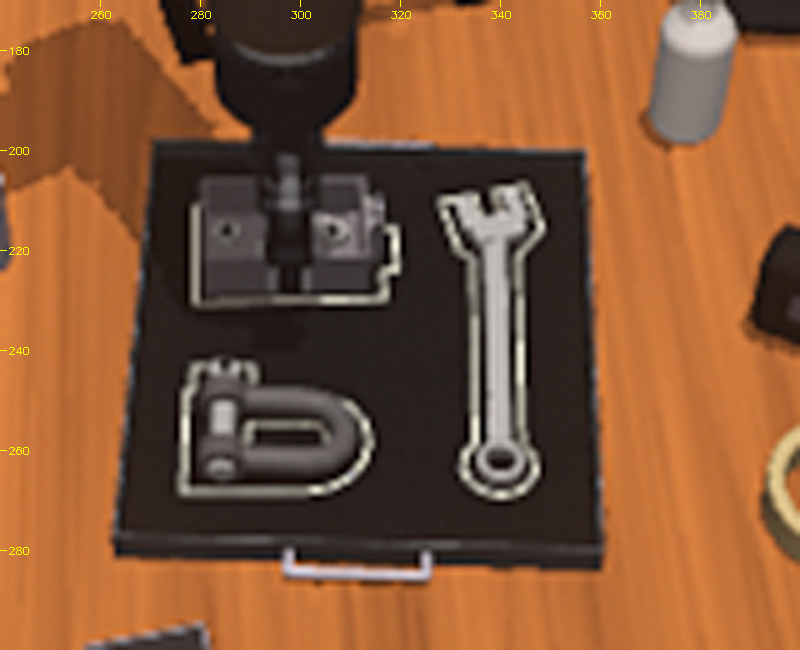

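```bash
python3 - <<'E'
from h import *
print('mark',atz('Z',238,183,5),atz('Z',395,183,5),'sides',atz('Z',224,200,5),atz('Z',405,200,5))
print('rim',atz('Z',229,218,35),atz('Z',407,218,35),'key',atz('Z',317,197,45))
print(status.read_state()['position'])
E
```

```text
mark [567.98509344 128.18320044   5.        ] [566.64922115  65.29171903   5.        ] sides [561.24158187 134.42620167   5.        ] [559.67671082  60.96116204   5.        ]
rim [560.41552438 125.47764677  35.        ] [559.17321683  67.33396197  35.        ] key [568.39305406  96.57315835  45.        ]
[514.76282958  98.88142196   8.24930816]
```

>>> {"api": "apply_moves", "payload": {"targets": "-2 0 0 0 1;-2 1 -0.5 0 1;-2 1 -0.5 0 1;0 1 -0.5 0 1;1 1 -0.5 0 1;1 1 -0.5 0 1;1 1 -0.5 0 0;1 1 -0.5 0 -0.5;1 1 -0.5 0 -0.7;1 1 -0.5 0 -0.7"}}

```text
clock: 28.53
position: [516.3, 99.6, 7.2]
ee_rot: [0.506, 0.494, -0.505, 0.495]
contact_force: [0.8, 0.7, -0.3]
gripper_width: 72.4
```

```bash
python3 - <<'E'
from h import *
upd(1,1,-.5,0)
E
```

```text
cmd [516.03  99.48   7.21  -1.27] meas [516.31  99.6    7.17] -1.25 t 28.5333 F [ 0.8  0.7 -0.3] w 72.4 q [ 0.5   0.5  -0.49  0.   -0.58  1.05]
```

>>> {"api": "apply_moves", "payload": {"targets": "-15 0 0 0 -0.7;-40 0 0 0 -0.7;-80 0 0 0 -0.7;-120 0 0 0 -0.7;-160 0 0 0 -1;-190 0 0 0 -1;-200 0 0 0 -1;-200 0 0 0 -1;-200 0 0 0 -1"}}

```text
clock: 29.28
position: [515.6, 99.5, 206.7]
ee_rot: [0.506, 0.495, -0.506, 0.494]
contact_force: [-1.3, -0.8, -0.2]
gripper_width: 85.4
```

```bash
python3 - <<'E'
from h import *
upd(-200,0,0,0); snap('wrist','a1'); crop('a1',220,100,420,320,3.6,'ca1')
E
```

```text
cmd [516.03  99.48 207.21  -1.27] meas [515.63  99.5  206.7 ] -1.28 t 29.2833 F [-1.3 -0.8 -0.2] w 85.4 q [ 0.5   0.24 -0.27 -0.   -1.06  1.05]
```

View pics/a1.png

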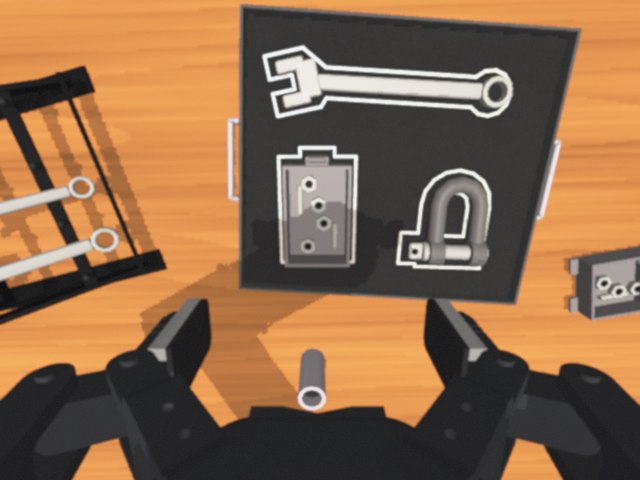

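View pics/ca1.png

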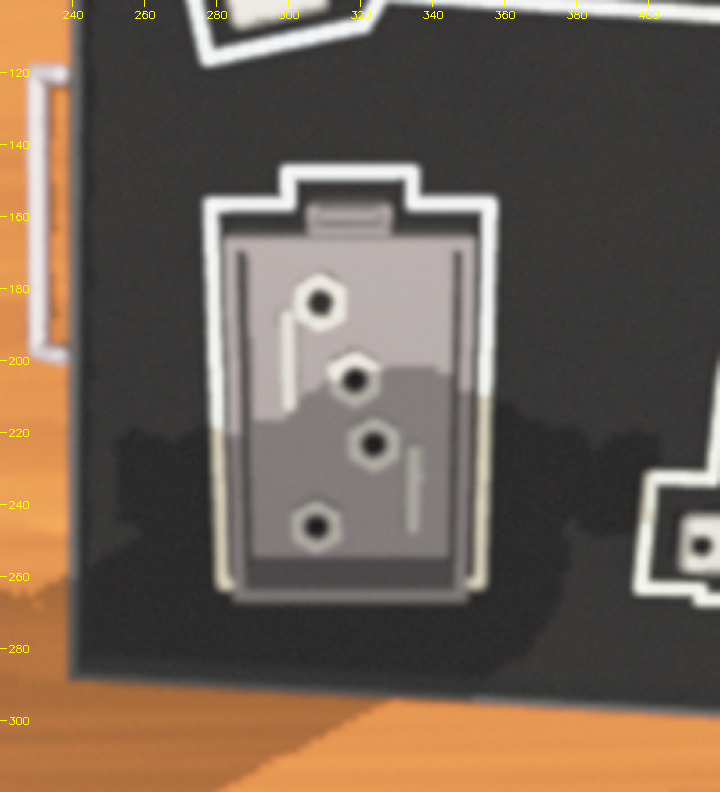

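```bash
python3 - <<'E'
from h import *
print(plan(441,-214,190,-80))
a=lambda p:atz('a1',220+p[0]/3.6,100+p[1]/3.6,35)
print(fit2([(46,30),(46,-30),(-46,-30),(-46,30)],[a(p) for p in [(222,237),(478,237),(467,602),(233,602)]]))
b=lambda p:atz('a1',220+p[0]/3.6,100+p[1]/3.6,5)
print(fit2([(52,36),(52,-36),(60,16),(60,-16)],[b(p) for p in [(210,205),(490,205),(287,172),(412,172)]]))
E
```

```text
[17.21, -68.06, 315.06, 78.73]
(array([515.2,  98.1]), np.float64(-1.22), np.float64(1.004), [[0.1, 0.4], [0.1, -0.4], [-0.1, -0.1], [-0.1, 0.1]])
(array([515.1,  98.1]), np.float64(-1.21), np.float64(1.004), [[-0.1, 0.1], [-0.1, -0.2], [0.1, 0.1], [0.1, 0.0]])
```

>>> {"api": "apply_moves", "payload": {"targets": "17 -68 315 78.7 -1;17 -68 315 78.7 -1;17 -68 315 78.7 -1;17 -68 315 78.7 -1;17 -68 315 78.7 -1;17 -68 315 78.7 -1;17 -68 315 78.7 -1;17 -68 315 78.7 -1;17 -68 315 78.7 -1;17 -68 315 78.7 -1"}}

```text
clock: 30.17
position: [439.1, -215.5, 187.4]
ee_rot: [-0.698, -0.102, 0.702, -0.101]
contact_force: [-0.3, 0.6, 0.3]
gripper_width: 85.7
```

```bash
python3 - <<'E'
from h import *
print(phi_now(),status.read_state()['position'])
E
```

```text
-73.48612565740265 [ 439.05647882 -215.49912012  187.36571382]
```

```bash
python3 - <<'E'
from h import *
upd(17,-68,315,71.6)
E
```

```text
cmd [ 441.06 -213.94  190.21  -72.87] meas [ 439.06 -215.5   187.37] -73.49 t 30.1667 F [-0.3  0.6  0.3] w 85.7 q [-0.12  0.2  -0.38 -0.   -1.    0.41]
```

>>> {"api": "apply_moves", "payload": {"targets": "0 0 0 7 -1;0 0 0 7 -1;0 0 0 7 -1"}}

```text
clock: 30.42
position: [440.3, -213.8, 188.4]
ee_rot: [-0.703, -0.064, 0.706, -0.063]
contact_force: [-0.5, -0.4, 0.4]
gripper_width: 85.4
```

```bash
python3 - <<'E'
from h import *
upd(0,0,0,7); snap('wrist','b1'); crop('b1',240,140,400,330,4.2,'cb1')
E
```

```text
cmd [ 441.06 -213.94  190.21  -79.87] meas [ 440.28 -213.8   188.37] -79.72 t 30.4167 F [-0.5 -0.4  0.4] w 85.4 q [-0.12  0.19 -0.38 -0.   -1.    0.3 ]
```

View pics/b1.png

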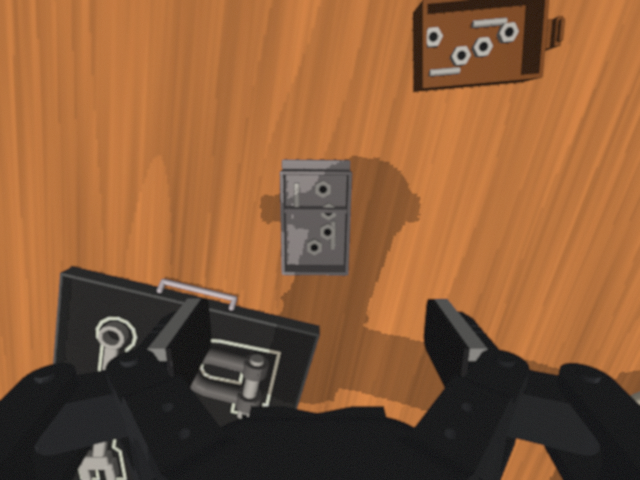

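View pics/cb1.png

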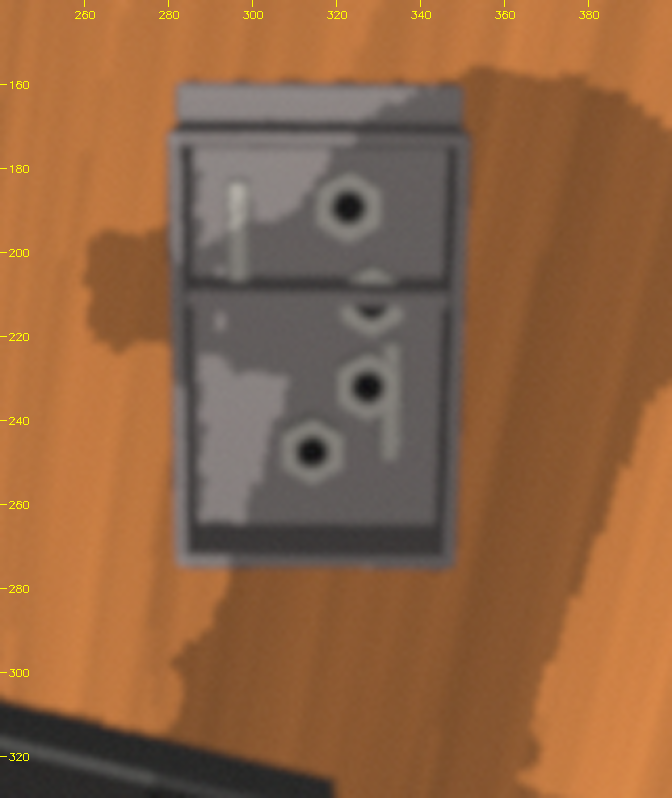

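```bash
python3 - <<'E'
from h import *
b=lambda p,z=29:atz('b1',240+p[0]/4.2,140+p[1]/4.2,z)
pts=[(168,135),(469,135),(455,567),(176,567)]
print(fit2([(-46,-30),(-46,30),(46,30),(46,-30)],[b(p) for p in pts]))
# height check vs M  (crop M2 scale6 off 320,110): body corners TL(72,205?) TR(365,125) BR(440,565) BL(178,628)
m=lambda a,c:('M',320+a/6,110+c/6)
for p,q in zip(pts[2:],[(440,567),(180,625)]): print(tri(('b1',240+p[0]/4.2,140+p[1]/4.2),m(*q)))
E
```

```text
(array([ 440.9, -210.1]), np.float64(100.0), np.float64(0.988), [[-0.7, 0.6], [0.3, 0.4], [0.5, -0.6], [-0.1, -0.4]])
(array([ 406.79476618, -173.06758815,   33.92059269]), [2.1, 2.1])
(array([ 462.18123205, -169.73758934,   51.7695679 ]), [0.6, 0.6])
```

```bash
python3 - <<'E'
from h import *
print(plan(441.5,-210.6,2.5,-80))
E
```

```text
[187.71, -3.21, -1.02, 0.13]
```

>>> {"api": "apply_moves", "payload": {"targets": "40 -3.2 -1 0.1 -1;80 -3.2 -1 0.1 -1;120 -3.2 -1 0.1 -1;150 -3.2 -1 0.1 -1;172 -3.2 -1 0.1 -1;183 -3.2 -1 0.1 -1;187.5 -3.2 -1 0.1 -1;187.5 -3.2 -1 0.1 -1;187.5 -3.2 -1 0.1 -1;187.5 -3.2 -1 0.1 -0.5"}}

```text
clock: 31.3
position: [442.5, -210.6, 3.7]
ee_rot: [0.705, 0.062, -0.704, 0.062]
contact_force: [-0.1, -0.0, 0.5]
gripper_width: 75.6
```

>>> {"api": "apply_moves", "payload": {"targets": "0 0 0 0 0;0 0 0 0 1;0 0 0 0 1;0 0 0 0 1;0 0 0 0 1;0 0 0 0 1"}}

```text
clock: 31.8
position: [442.2, -210.7, 4.1]
ee_rot: [0.705, 0.062, -0.704, 0.062]
contact_force: [-1.6, 0.3, 5.7]
gripper_width: 58.9
```

```bash
python3 - <<'E'
from h import *
upd(187.5,-3.2,-1,.1); snap('wrist','d1')
E
```

```text
cmd [ 441.48 -210.61    2.71  -79.97] meas [ 442.19 -210.69    4.12] -79.94 t 31.8 F [-1.6  0.3  5.7] w 58.9 q [-0.11  0.46 -0.59  0.   -0.52  0.29]
```

View pics/d1.png

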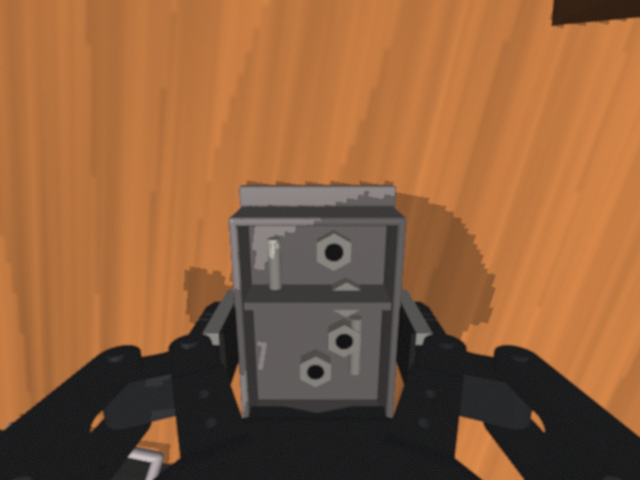

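>>> {"api": "apply_moves", "payload": {"targets": "-4 0 0 0 1;-12 0 0 0 1;-25 0 0 0 1;-45 0 0 0 1;-68 0 0 0 1;-90 0 0 0 1;-108 0 0 0 1;-116 0 0 0 1;-120 0 0 0 1;-120 0 0 0 1"}}

```text
clock: 32.68
position: [441.7, -210.5, 123.3]
ee_rot: [0.705, 0.062, -0.704, 0.062]
contact_force: [-0.2, -0.8, -3.2]
gripper_width: 58.8
```

```bash
python3 - <<'E'
from h import *
upd(-120,0,0,0); snap('wrist','e1'); print(plan(514.7,99.5,122.7,178.73))
E
```

```text
cmd [ 441.48 -210.61  122.71  -79.97] meas [ 441.66 -210.52  123.28] -79.99 t 32.6833 F [-0.2 -0.8 -3.2] w 58.8 q [-0.11  0.27 -0.47 -0.   -0.83  0.29]
[0.01, -292.62, -126.11, 101.3]
```

View pics/e1.png

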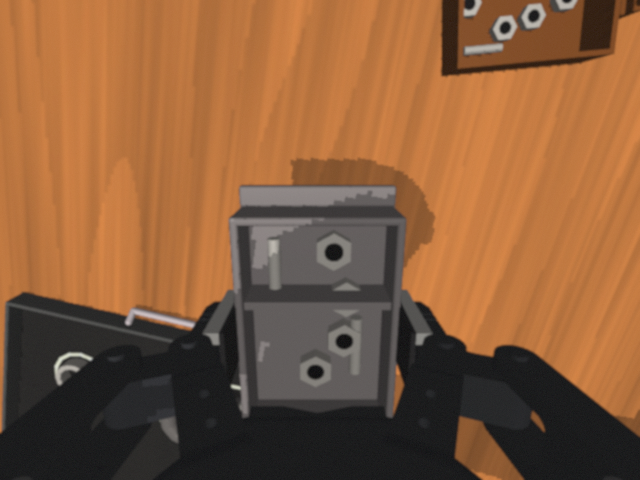

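>>> {"api": "apply_moves", "payload": {"targets": "0 -8.8 -3.8 2 1;0 -29.3 -12.6 6 1;0 -58.5 -25.2 12 1;0 -93.6 -40.4 18 1;0 -131.7 -56.7 25 1;0 -169.7 -73.1 32 1;0 -207.8 -89.5 39 1;0 -242.9 -104.7 46 1;0 -275 -118.5 53 1;0 -292.6 -126.1 60 1"}}

```text
clock: 33.57
position: [514.7, 102.1, 121.1]
ee_rot: [-0.646, 0.286, 0.647, 0.285]
contact_force: [1.5, -0.9, -2.2]
gripper_width: 58.8
```

>>> {"api": "apply_moves", "payload": {"targets": "0 0 0 6 1;0 0 0 12 1;0 0 0 18 1;0 0 0 24 1;0 0 0 30 1;0 0 0 36 1;0 0 0 40 1;0 0 0 41.3 1;0 0 0 41.3 1;0 0 0 41.3 1"}}

```text
clock: 34.4
position: [514.4, 99.3, 121.8]
ee_rot: [-0.506, 0.495, 0.506, 0.493]
contact_force: [0.3, 0.5, -2.1]
gripper_width: 58.9
```

```bash
python3 - <<'E'
from h import *
upd(0,-292.6,-126.1,60); upd(0,0,0,41.3); snap('wrist','f1'); snap('side','f1s'); crop('f1s',240,120,400,280,4.5,'cf1')
E
```

```text
cmd [ 514.69   99.48  122.71 -139.97] meas [514.43  99.28 121.79] -178.63 t 34.4 F [ 0.3  0.5 -2.1] w 58.9 q [ 0.5   0.33 -0.39 -0.   -0.86 -2.05]
cmd [514.69  99.48 122.71 178.73] meas [514.43  99.28 121.79] -178.63 t 34.4 F [ 0.3  0.5 -2.1] w 58.9 q [ 0.5   0.33 -0.39 -0.   -0.86 -2.05]
```

View pics/cf1.png

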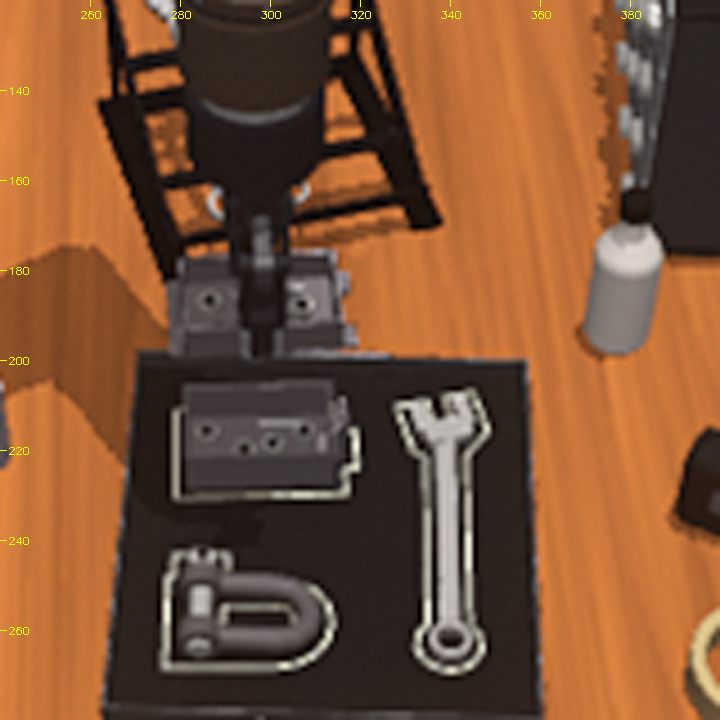

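View pics/f1.png

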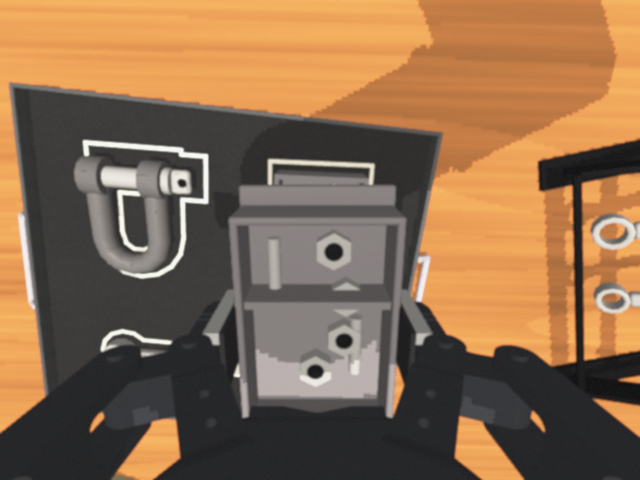

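>>> {"api": "apply_moves", "payload": {"targets": "0 0 0 0 1;0 0 0 0 1"}}

```text
clock: 34.67
position: [514.8, 99.5, 122.6]
ee_rot: [-0.506, 0.494, 0.506, 0.494]
contact_force: [0.7, 0.3, -1.7]
gripper_width: 58.7
```

```bash
python3 - <<'E'
from h import *
upd(0,0,0,0)
E
```

```text
cmd [514.69  99.48 122.71 178.73] meas [514.84  99.47 122.65] -178.68 t 34.6667 F [ 0.7  0.3 -1.7] w 58.7 q [ 0.5   0.32 -0.39 -0.   -0.86 -2.05]
```

>>> {"api": "apply_moves", "payload": {"targets": "10 0 0 2.6 1;25 0 0 2.6 1;42 0 0 2.6 1;56 0 0 2.6 1;64 0 0 2.6 1;67 0 0 2.6 1;67 0 0 2.6 1;67 0 0 2.6 1"}}

```text
clock: 35.33
position: [515.5, 99.7, 56.3]
ee_rot: [-0.495, 0.505, 0.494, 0.506]
contact_force: [0.1, -0.3, -2.3]
gripper_width: 59.1
```

```bash
python3 - <<'E'
from h import *
c=getc(); c[3]=-178.7; setc(c)
upd(67,0,0,2.6); snap('wrist','g1'); snap('side','g1s'); snap('top','g1t'); crop('g1s',255,170,345,250,7,'cg1');crop('g1t',250,200,370,300,5,'cg1t')
E
```

```text
cmd [514.69  99.48  55.71 178.7 ] meas [515.46  99.73  56.28] 178.72 t 35.3333 F [ 0.1 -0.3 -2.3] w 59.1 q [ 0.5   0.42 -0.46  0.   -0.7  -2.09]
```

View pics/cg1.png

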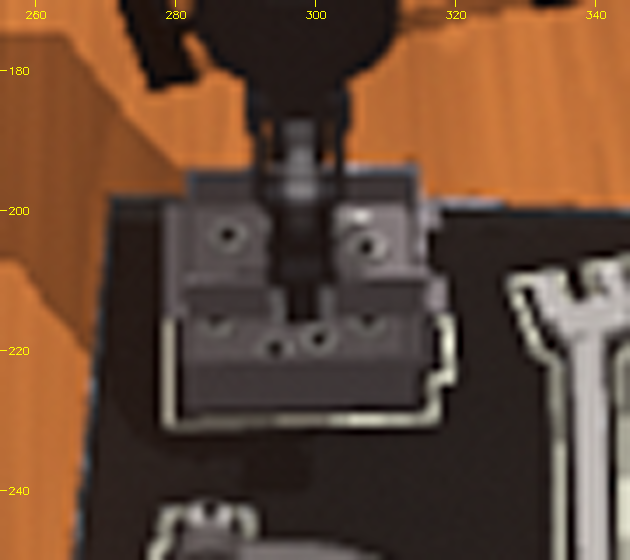

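View pics/g1.png

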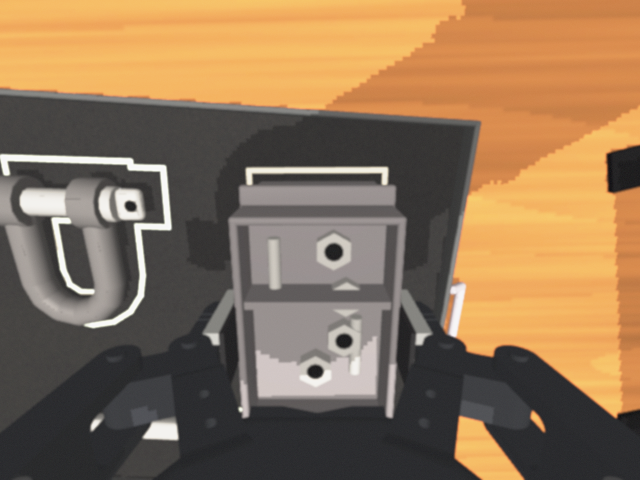

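View pics/cg1t.png

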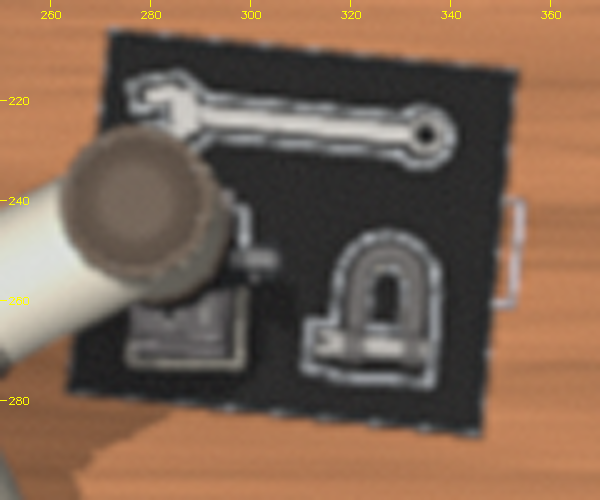

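>>> {"api": "apply_moves", "payload": {"targets": "5 0 0 0 1;9 0 0 0 1;12 0 0 0 1;14 0 0 0 1;15 0 0 0 1;16 0 0 0 1;17 0 0 0 1;17 0 0 0 1"}}

```text
clock: 36.15
position: [514.8, 99.5, 38.5]
ee_rot: [-0.494, 0.506, 0.494, 0.506]
contact_force: [0.5, 0.0, -2.3]
gripper_width: 58.8
```

```bash
python3 - <<'E'
from h import *
upd(17,0,0,0); snap('side','h1s'); crop('h1s',255,170,345,250,7,'ch1'); print(status.read_state()['contact_force'])
E
```

```text
cmd [514.69  99.48  38.71 178.7 ] meas [514.83  99.45  38.54] 178.69 t 36.15 F [ 0.5  0.  -2.3] w 58.8 q [ 0.5   0.44 -0.47 -0.   -0.66 -2.09]
[ 0.57307799 -0.61702852 -1.81368997]
```

View pics/ch1.png

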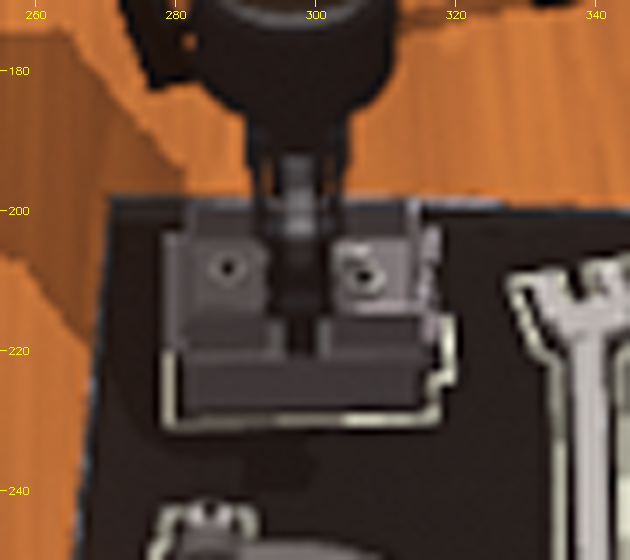

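>>> {"api": "apply_moves", "payload": {"targets": "1 0 0 0 1;2 0 0 0 1;3 0 0 0 1;4 0 0 0 1;5 0 0 0 1;6 0 0 0 1;6 0 0 0 1;6 0 0 0 1"}}

```text
clock: 36.87
position: [514.9, 99.5, 33.1]
ee_rot: [-0.494, 0.506, 0.494, 0.506]
contact_force: [-2.1, 0.8, 3.0]
gripper_width: 58.6
```

```bash
python3 - <<'E'
from h import *
upd(6,0,0,0); snap('side','i1s'); crop('i1s',255,170,345,250,7,'ci1'); print(status.read_state()['contact_force'])
E
```

```text
cmd [514.69  99.48  32.71 178.7 ] meas [514.88  99.49  33.15] 178.71 t 36.8667 F [-2.1  0.8  3. ] w 58.6 q [ 0.5   0.45 -0.48  0.   -0.64 -2.09]
[-1.54183746  0.06635255  4.83491453]
```

View pics/ci1.png

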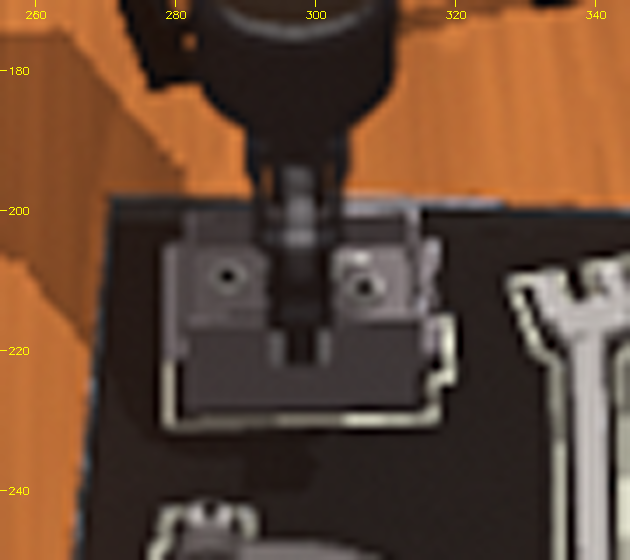

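>>> {"api": "apply_moves", "payload": {"targets": "0.7 0 0 0 1;0.7 0 0 0 1;0.7 0 0 0 0;0.7 0 0 0 -0.4;0.7 0 0 0 -0.7;0.7 0 0 0 -0.7;0.7 0 0 0 -0.7"}}

```text
clock: 37.5
position: [515.1, 99.5, 31.8]
ee_rot: [-0.494, 0.506, 0.494, 0.506]
contact_force: [-0.1, -0.2, 0.4]
gripper_width: 72.7
```

>>> {"api": "apply_moves", "payload": {"targets": "-15 0 0 0 -0.7;-40 0 0 0 -0.7;-80 0 0 0 -0.7;-120 0 0 0 -1;-155 0 0 0 -1;-175 0 0 0 -1;-180 0 0 0 -1;-180 0 0 0 -1;-180 0 0 0 -1"}}

```text
clock: 38.25
position: [514.2, 99.3, 210.9]
ee_rot: [-0.494, 0.506, 0.495, 0.505]
contact_force: [-0.5, 0.6, -0.9]
gripper_width: 85.1
```

```bash
python3 - <<'E'
from h import *
upd(.7,0,0,0);upd(-180,0,0,0); snap('wrist','j1'); snap('side','j1s'); crop('j1s',255,170,345,250,7,'cj1'); crop('j1',210,120,430,330,3.4,'cj1w')
E
```

```text
cmd [514.69  99.48  32.01 178.7 ] meas [514.22  99.34 210.9 ] 178.67 t 38.25 F [-0.5  0.6 -0.9] w 85.1 q [ 0.5   0.23 -0.27 -0.   -1.07 -2.09]
cmd [514.69  99.48 212.01 178.7 ] meas [514.22  99.34 210.9 ] 178.67 t 38.25 F [-0.5  0.6 -0.9] w 85.1 q [ 0.5   0.23 -0.27 -0.   -1.07 -2.09]
```

View pics/j1.png

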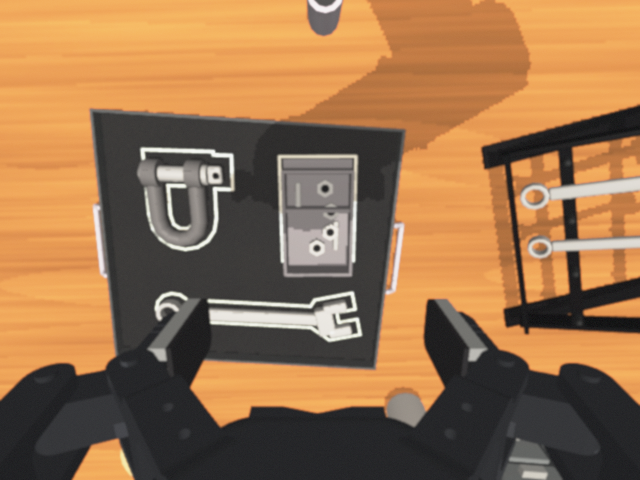

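View pics/cj1.png

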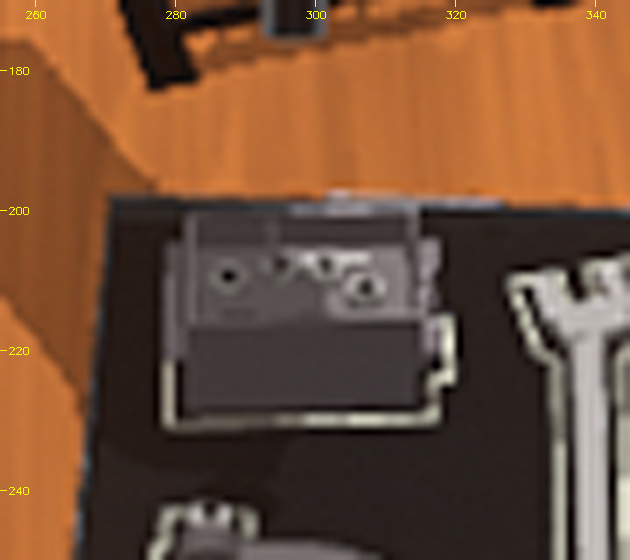

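View pics/cj1w.png

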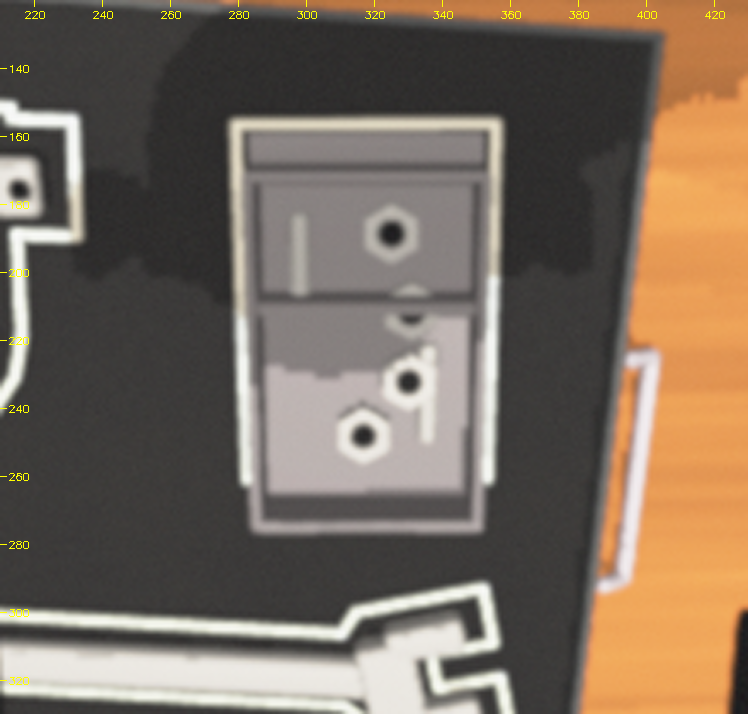

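>>> {"api": "apply_moves", "payload": {"targets": "0 -30 0 0 -1;0 -65 0 0 -1;0 -100 0 0 -1;0 -125 0 0 -1;0 -130 0 0 -1;0 -130 0 0 -1;0 -130 0 0 -1"}}

```text
clock: 38.93
position: [643.8, 96.2, 209.9]
ee_rot: [-0.493, 0.507, 0.495, 0.504]
contact_force: [-0.4, 0.3, -0.4]
gripper_width: 85.3
```

```bash
python3 - <<'E'
from h import *
upd(0,-130,0,0); snap('wrist','k1'); p=proj('k1',[566,97,45]); print(p); x,y=map(int,p); crop('k1',max(0,x-70),max(0,y-90),x+70,y+60,5,'ck1'); snap('top','k1t'); snap('side','k1s')
for q in ([610,100,40],):print(q)
E
```

```text
cmd [644.66  96.53 212.01 178.7 ] meas [643.85  96.25 209.89] 178.67 t 38.9333 F [-0.4  0.3 -0.4] w 85.3 q [ 0.4   0.45  0.05 -0.   -1.18 -1.99]
[317.44886437 124.91923894]
[610, 100, 40]
```

View pics/ck1.png

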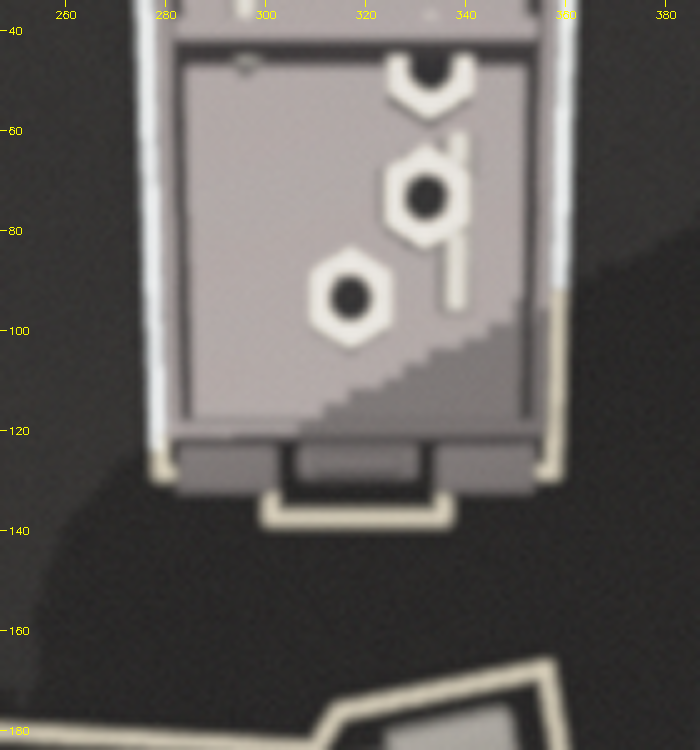

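View pics/k1s.png

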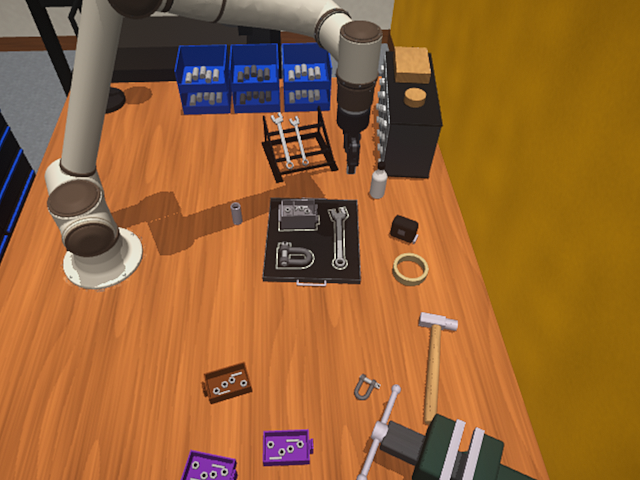

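View pics/k1t.png

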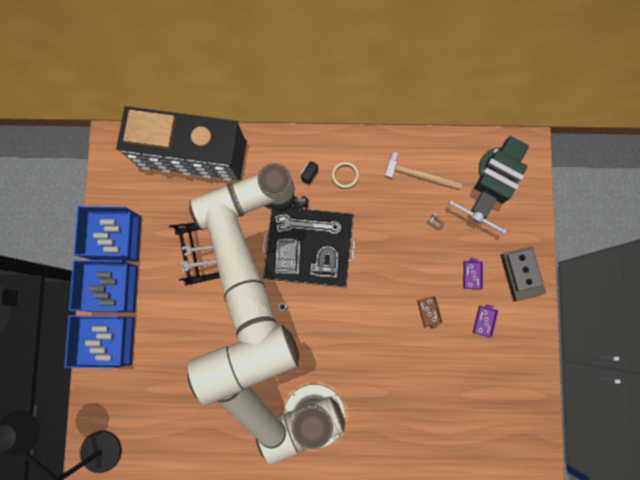

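```bash
python3 -c "
from bench import job,status
print(status.read_state()['contact_force'],status.read_state()['clock'])
print(job.job_done())"
```

```text
[-0.6002959   0.13919435  0.06115257] 39.0833
the job is handed in; nothing more can be done
None
```

The lifting kit is made up in the steel tray, in the order asked, and handed in at 39.1 s of the 72 s allowed.

**What I did**
- **Wrench:** I gripped the longest wrench too deep at first, so I put it back in the rack and regripped it nearer the fingertips. I then tilted it flat onto the liner, correcting about 10 mm lengthwise once the first touch showed it was off.
- **Shackle and base tray:** I set each down in its outline and moved each 1–2 mm before letting go.
- **Top tray:** I turned it so the notch lay over the key and stacked it on the base tray.

**What the last checks showed**
- The wrench, shackle and base tray lie inside their outlines, turned as drawn. Before stacking, the base tray measured within about 0.1 mm of its mark.
- The key stands centred in the notch. The top tray made contact at the height expected for fully seated, within about 1 mm, and its walls are flush with the base.
- The small hardware I can see is still in both trays.
- The other objects appear where they were.
- The gripper is clear of everything.

**Disagreements**
- Some two-view height readings of the trays were several mm off or scattered. I relied on the outline sizes and the contact heights instead.
- The camera and the tool position differed by about 1 mm at the base tray.

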